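Load the tool-battery charger and start it

TASK

Someone left a ratchet lying across the bays of the battery charger: lay it in the steel tool tray, then put every battery pack that is on the bench into a bay of its own, hooking the tongue of the pack under the lip on the bay's near side and swinging the pack down until it sits flat and fully home. When all packs are in and let go, press the charger's three round keys one at a time, each fully in for a moment, in the order smallest, middle, largest. Leave the other things on the bench where they are.

Things in the scene. Friction and masses are not known exactly. Their poses are not given: they have to be found in the camera images.
- charger: Charger fixed to the bench, grey, 121 mm (x) by 292 mm (y); origin under its middle at bench height. -x: near side with the lip; +x: far side with a low stop. Three bays at y = +102, +26, -50 mm with 16 mm walls between them up to z = 22 mm; black key deck at y = -88 to -148 mm, top at z = 30 mm. A pack enters a bay only tongue first, tilted 10 to 20 deg with its +x end up, then swings down.
- bay1 (a point): Left bay: middle of its floor (z = 10 mm); axes as charger. A seated pack has its origin here (2.5 mm of play along x, 4 along y) and the same axes. All bays are alike: pockets 60 mm wide, from x = -50.5 mm (near wall) to x = +50.5 mm (far stop, 12 mm above the floor, crest rounded).
- bay2 (a point): Middle bay, as bay1. In each bay a fixed lip on the near wall overhangs the pocket by 10 mm (bay x = -50.5 to -40.5 mm); its underside is 13 mm and its top 19 mm above the bay floor, so the slot for the tongue is 13 mm high and 10 mm deep. Lip to stop is 91 mm, a pack is 96 mm long.
- bay3 (a point): Right bay, next to the key deck; as bay1 and bay2.
- pack1: Loose battery pack, about 0.4 kg, upright on the bench (all alike; some may be absent). Origin: underside, middle of its 96 mm length. Body x = -32 to +48, 52 wide (y), 32 high (mm); tongue at the -x end, x = -48 to -32, 40 wide, z = 0 to 7; grip rib on top, 26 wide (y), x = -20 to +40, z = 32 to 58, to grip across y. Mass centre near x = +8, z = 22 mm.
- pack2: Loose battery pack, about 0.4 kg, upright on the bench (all alike; some may be absent). Origin: underside, middle of its 96 mm length. Body x = -32 to +48, 52 wide (y), 32 high (mm); tongue at the -x end, x = -48 to -32, 40 wide, z = 0 to 7; grip rib on top, 26 wide (y), x = -20 to +40, z = 32 to 58, to grip across y. Mass centre near x = +8, z = 22 mm.
- pack3: Loose battery pack, about 0.4 kg, upright on the bench (all alike; some may be absent). Origin: underside, middle of its 96 mm length. Body x = -32 to +48, 52 wide (y), 32 high (mm); tongue at the -x end, x = -48 to -32, 40 wide, z = 0 to 7; grip rib on top, 26 wide (y), x = -20 to +40, z = 32 to 58, to grip across y. Mass centre near x = +8, z = 22 mm.
- ratchet: Loose ratchet handle, 35 x 176 x 34 mm, 0.4 kg, lying flat or leaning a little across the charger's bays at the start, on the walls between them. Origin: middle of its underside; its length runs along its y axis (head at y = -88 to -53 mm, 34 mm wide; round grip 26 mm wide and 26 mm high at y = -53 to +88 mm); z up.
- tool_tray: Open flat steel tray fixed to the bench, 100 mm (x) by 200 mm (y), 22 mm high, walls and floor 3 mm; origin under its middle at bench height. (Crates and cases, 150 to 270 mm high, stand behind the work from about x = 0.55 m on.)
- key_small (a joint): Travel of the smallest round key: 0 = up, 0.006 m = fully in; a spring key, about 5 N to push it fully in, comes back by itself.
- key_middle (a joint): Travel of the middle-sized round key: 0 = up, 0.006 m = fully in; a spring key, about 5 N to push it fully in, comes back by itself.
- key_large (a joint): Travel of the largest round key: 0 = up, 0.006 m = fully in; a spring key, about 5 N to push it fully in, comes back by itself.
- key_small_top (a point): Middle of the top of the smallest key (cap 11 mm across) at the end of its stem, pressed straight down. The three keys stand in a row along the charger's x on the key deck, 38 mm apart, in an order that changes.
- key_middle_top (a point): Middle of the top of the middle-sized key (cap 18 mm across) at the end of its stem, pressed straight down. The three keys stand in a row along the charger's x on the key deck, 38 mm apart, in an order that changes.
- key_large_top (a point): Middle of the top of the largest key (cap 26 mm across) at the end of its stem, pressed straight down. The three keys stand in a row along the charger's x on the key deck, 38 mm apart, in an order that changes.
- tape_measure: Orange tape measure, 66 x 74 x 35 mm, bystander; origin under its middle.
- grease_tin: Round grease tin, 84 mm across, 35 mm high, bystander; origin under its middle.
- spanner: Open-jawed steel spanner, 26 x 161 x 7 mm, lying behind the tray, bystander; origin under its middle.

How it is judged:
On the way, in this order (a step that is already met when the one before it is completed fails the run):
1. the ratchet lies in the tool tray and every pack is seated in a bay and let go (x of ratchet in the frame of tool_tray between -0.04 and 0.04 m and y of ratchet in the frame of tool_tray between -0.06 and 0.06 m and z of ratchet in the frame of tool_tray between -0.005 and 0.03 m and linear speed of each of ratchet, pack1, pack2, pack3 below 0.03 m/s and ((x of pack1 in the frame of bay1 between -0.008 and 0.008 m and y of pack1 in the frame of bay1 between -0.007 and 0.007 m and z of pack1 in the frame of bay1 between -0.004 and 0.004 m) or (x of pack1 in the frame of bay2 between -0.008 and 0.008 m and y of pack1 in the frame of bay2 between -0.007 and 0.007 m and z of pack1 in the frame of bay2 between -0.004 and 0.004 m) or (x of pack1 in the frame of bay3 between -0.008 and 0.008 m and y of pack1 in the frame of bay3 between -0.007 and 0.007 m and z of pack1 in the frame of bay3 between -0.004 and 0.004 m)) and angle between each of pack1, pack2, pack3's own z axis and vertical below 0.05 rad and ((x of pack2 in the frame of bay1 between -0.008 and 0.008 m and y of pack2 in the frame of bay1 between -0.007 and 0.007 m and z of pack2 in the frame of bay1 between -0.004 and 0.004 m) or (x of pack2 in the frame of bay2 between -0.008 and 0.008 m and y of pack2 in the frame of bay2 between -0.007 and 0.007 m and z of pack2 in the frame of bay2 between -0.004 and 0.004 m) or (x of pack2 in the frame of bay3 between -0.008 and 0.008 m and y of pack2 in the frame of bay3 between -0.007 and 0.007 m and z of pack2 in the frame of bay3 between -0.004 and 0.004 m)) and ((x of pack3 in the frame of bay1 between -0.008 and 0.008 m and y of pack3 in the frame of bay1 between -0.007 and 0.007 m and z of pack3 in the frame of bay1 between -0.004 and 0.004 m) or (x of pack3 in the frame of bay2 between -0.008 and 0.008 m and y of pack3 in the frame of bay2 between -0.007 and 0.007 m and z of pack3 in the frame of bay2 between -0.004 and 0.004 m) or (x of pack3 in the frame of bay3 between -0.008 and 0.008 m and y of pack3 in the frame of bay3 between -0.007 and 0.007 m and z of pack3 in the frame of bay3 between -0.004 and 0.004 m)) and contact force between the fingers and pack1 below 0.3 N and contact force between the fingers and pack2 below 0.3 N and contact force between the fingers and pack3 below 0.3 N), for 0.3 s.
2. the smallest key is pressed in (value of joint key_small above 0.004 m), for 0.1 s.
3. the middle key is pressed in (value of joint key_middle above 0.004 m), for 0.1 s.
4. the largest key is pressed in (value of joint key_large above 0.004 m), for 0.1 s.
At the end, for the whole second after the job is handed in: Every pack lies in a bay with its origin within 8 mm (x), 7 mm (y) and 4 mm (z) of the bay's point and tilted less than 0.05 rad; the ratchet lies in the tool tray (origin within 60 mm along and 40 mm across of its middle, less than 30 mm up); all keys are up again; all at rest (x of ratchet in the frame of tool_tray between -0.04 and 0.04 m and y of ratchet in the frame of tool_tray between -0.06 and 0.06 m and z of ratchet in the frame of tool_tray between -0.005 and 0.03 m and linear speed of each of ratchet, pack1, pack2, pack3 below 0.03 m/s and ((x of pack1 in the frame of bay1 between -0.008 and 0.008 m and y of pack1 in the frame of bay1 between -0.007 and 0.007 m and z of pack1 in the frame of bay1 between -0.004 and 0.004 m) or (x of pack1 in the frame of bay2 between -0.008 and 0.008 m and y of pack1 in the frame of bay2 between -0.007 and 0.007 m and z of pack1 in the frame of bay2 between -0.004 and 0.004 m) or (x of pack1 in the frame of bay3 between -0.008 and 0.008 m and y of pack1 in the frame of bay3 between -0.007 and 0.007 m and z of pack1 in the frame of bay3 between -0.004 and 0.004 m)) and angle between each of pack1, pack2, pack3's own z axis and vertical below 0.05 rad and ((x of pack2 in the frame of bay1 between -0.008 and 0.008 m and y of pack2 in the frame of bay1 between -0.007 and 0.007 m and z of pack2 in the frame of bay1 between -0.004 and 0.004 m) or (x of pack2 in the frame of bay2 between -0.008 and 0.008 m and y of pack2 in the frame of bay2 between -0.007 and 0.007 m and z of pack2 in the frame of bay2 between -0.004 and 0.004 m) or (x of pack2 in the frame of bay3 between -0.008 and 0.008 m and y of pack2 in the frame of bay3 between -0.007 and 0.007 m and z of pack2 in the frame of bay3 between -0.004 and 0.004 m)) and ((x of pack3 in the frame of bay1 between -0.008 and 0.008 m and y of pack3 in the frame of bay1 between -0.007 and 0.007 m and z of pack3 in the frame of bay1 between -0.004 and 0.004 m) or (x of pack3 in the frame of bay2 between -0.008 and 0.008 m and y of pack3 in the frame of bay2 between -0.007 and 0.007 m and z of pack3 in the frame of bay2 between -0.004 and 0.004 m) or (x of pack3 in the frame of bay3 between -0.008 and 0.008 m and y of pack3 in the frame of bay3 between -0.007 and 0.007 m and z of pack3 in the frame of bay3 between -0.004 and 0.004 m)) and value of joint each of key_small, key_middle, key_large below 0.002 m); the robot touches nothing.
It fails at once if two keys are pressed in at once (value of joint each of key_small, key_middle above 0.003 m or value of joint each of key_small, key_large above 0.003 m or value of joint each of key_middle, key_large above 0.003 m).
It fails at once if the tape measure is pushed more than 60 mm (distance of tape_measure from where it was at the start of the episode above 0.06 m).
It fails at once if the grease tin is pushed more than 60 mm (distance of grease_tin from where it was at the start of the episode above 0.06 m).
It fails at once if the spanner is pushed more than 60 mm (distance of spanner from where it was at the start of the episode above 0.06 m).
Of pack1, pack2, pack3 only 2 to 3 are there at a start; the rules pass over those that are not, and their reading is None.
At some moment in a run one of pack1, pack2, pack3 may be knocked a few centimetres aside while the robot is not near it.
It also fails if it takes over 210 s, if anything falls off the work surface, if the arm or the gripper's body presses on something with over 40 N, if the wrist force passes 120 N, or if a joint passes its speed limit or range.

ROBOT

A 6-joint arm with a two-finger parallel gripper is mounted at the origin on a cart in front of the work surface, level with it; the furniture and walls round the work are solid. World frame = base frame: x ahead of the robot, y to its left, z up, the work surface at z = 0. Lengths are in m, angles in rad, forces in N, time in s.
With the tool pointing down it reaches from about 0.35 to 0.975 m from the base axis. Payload 4.9 kg.
Tool frame: the origin (TCP) lies on the front face of the gripper's body, between the roots of the fingers; the fingertips stand ctrl.finger_overhang ahead of it and the grasp point (between the pads) lies 54 mm ahead of it (ctrl.finger_overhang is the distance from the TCP to the fingertips, in m); z points along the fingers, y is the line along which they close (so a half turn about z gives the same grasp; the last joint's range is limited). The gripper opens to 85 mm and grips with 20 to 120 N. Pads are 22 mm wide; open, the fingers measure 114 mm over their backs; the gripper's body (76 mm by 85 mm) begins 54 mm behind the grasp point. The pads swing forward as they close: fully open they stand 13 mm farther back than shut.
Start: joints at [-1.302, 0.053, 1.613, -0, 1.476, -0.119], TCP at [0.236, -0.579, 0.304] pointing down, gripper open.
Joint ranges: [-3.01, 3.01], [-1.01, 2.22], [0.06, 2.58], [-1.02, 4.17], [0.09, 2.62], [-3.14, 3.14]. Speed limits (rad/s): [2.57, 2.57, 3.14, 3.14, 3.14, 3.14].

INTERFACE

Orientations are given as a rotation vector (axis times angle).
In Python, from station import ctrl, vision gives the robot as it stands. The module is installed in compiled form; this text tells all that it offers.
- The arm moves only by the tool drive_tool, never from a script. Its argument "rows" is a list of rows, each a list of 2 entries, a list of its own where there are three numbers: the shift along the tool's x, y, z in m, then the turn about the tool's z in rad. A call has 1 to 10 rows; each row shifts and turns the commanded pose from where the row before left it, along the tool's axes as they then stand; what a row does not reach is not made up. A row lasts 1/10 s, in which the tool goes at most 50 mm and 8.59 degrees, less where a joint would pass 70% of its speed; a pose out of reach is approached as far as the arm can. A call with a gripper value outside its range is refused whole. "jaw" is the closure, from 0 (fully open) to 1 (shut), set as the call begins (left out, the last holds). The fingers move at their own pace and stop on an object; "grip_force" is the grip in N (left out, the last holds). Time passes only in rows, so rows that do not move let the fingers close. It gives the time, the measured TCP pose, the force, the opening and the grip force at its end, in the units of the state.
- ctrl.get_obs(): the state, without advancing time (a new reading comes with each control period).
- vision.get_image(name): name is "side" or "top" or "wrist"; returns a dict with "image" (400x640x3 uint8, blue, green, red), "vertical_fov" (degrees; the focal length in pixels is half the picture's height over the tangent of half this angle, whatever the lens; pixels are square), "cx", "cy" (the principal point, pixels), "dist_coeffs" ([k1, k2, p1, p2, k3] as OpenCV has them; the pictures are not rectified), "R" (3x3) and "t" (3): a world point X has camera coordinates R X + t. Camera axes: x right, y down, z forward; pixel columns grow to the right and rows downward; lengths in m; the calibration is good to about 2 mm. A picture is of the moment at which its call begins. There is no depth.
- ctrl.finish_job(): hands the job in; it is judged then, once.
The state is a dict: "t": time; "q": joint angles; "dq": joint speeds; "effort": joint torques, N m; "tool_pos": TCP position; "tool_rot": TCP orientation; "contact_force": force on the tool from outside, world axes, zero at the start; "wrist_torque": the same for the moment, N m; "opening": finger opening in m; "grip_force": force on a finger pad.
Only numpy, scipy, OpenCV 4.12 (cv2) and the standard library are available. Lean on these libraries where they do the work, as an engineer would, in place of code of your own. Each camera call takes 0.05 s, during which the arm holds its last target. There are 200 camera calls.

## Working session

There is one attempt and no reset: what is moved stays moved. The work goes in short steps, Python scripts to look and compute and a tool call to move; the robot and the scene stay as the last step left them, time stands still between calls to the robot, and variables do not carry over. Pictures are saved under pics/ and viewed, at most 14 in all, crops included, and the job is handed in when it is done.

Besides the shell and the picture viewer there is one more tool, called after "Emit:" in YAML: its name, and indented under it one key for each argument. drive_tool: Moves the arm, as the interface text tells. Its arguments: {"type":"object","properties":{"rows":{"type":"array","items":{"type":"array"}},"jaw":{"type":"number"},"grip_force":{"type":"number"}},"required":["rows"]}

```bash
mkdir -p pics; cat > h.py <<'E'
import numpy as np, cv2
from station import ctrl, vision
def get(name):
    d=vision.get_image(name); h=d["image"].shape[0]
    f=h/2/np.tan(np.radians(d["vertical_fov"])/2)
    d["K"]=np.array([[f,0,d["cx"]],[0,f,d["cy"]],[0,0,1]]); d["D"]=np.array(d["dist_coeffs"],float)
    d["R"]=np.array(d["R"]);d["t"]=np.array(d["t"]);return d
def ray(d,px):
    p=cv2.undistortPoints(np.array(px,float).reshape(-1,1,2),d["K"],d["D"]).reshape(-1,2)
    v=np.c_[p,np.ones(len(p))]@d["R"]; return -d["R"].T@d["t"],v
def plane(d,px,z):
    c,v=ray(d,px); return c+v*((z-c[2])/v[:,2])[:,None]
def proj(d,X):
    return cv2.projectPoints(np.array(X,float).reshape(-1,3),cv2.Rodrigues(d["R"])[0],d["t"],d["K"],d["D"])[0].reshape(-1,2)
def tri(d1,p1,d2,p2):
    c1,v1=ray(d1,[p1]);c2,v2=ray(d2,[p2]);v1=v1[0];v2=v2[0]
    s=np.linalg.lstsq(np.c_[v1,-v2],c2-c1,rcond=None)[0]
    a=c1+v1*s[0];b=c2+v2*s[1];return (a+b)/2,np.linalg.norm(a-b)
def save(d,n,k=1): cv2.imwrite(f"pics/{n}.png",cv2.resize(d["image"],None,fx=k,fy=k))
E
python3 - <<'E'
from h import *
print(ctrl.get_obs(),ctrl.finger_overhang)
for n in("top","side","wrist"):
    d=get(n);save(d,n+"0",1.25);print(n,d["K"][0,0],-d["R"].T@d["t"],d["R"][2],d["D"])
E
```

```text
{'t': 0.0, 'q': array([-1.30201946e+00,  5.33644290e-02,  1.61430643e+00,  2.38070110e-05,
        1.47597395e+00, -1.18995542e-01]), 'dq': array([-0.00130024, -0.00115138,  0.00111372, -0.00088962, -0.00206439,
       -0.00037173]), 'effort': array([ 2.76970604e-04, -3.93687952e+01, -3.70174778e+01, -2.23012546e-05,
        7.21916513e-03, -1.78955304e-06]), 'tool_pos': array([ 0.23621058, -0.57813397,  0.30265074]), 'tool_rot': array([-3.08071913e+00, -6.04904228e-01,  2.03932507e-04]), 'contact_force': array([-0.25379081, -0.41755557, -0.28509666]), 'wrist_torque': array([-0.01489415, -0.01320283,  0.01179762]), 'grip_force': 0.0, 'opening': 0.08518952929523525} 0.0726
top 399.6885326184019 [0.27557966 0.10843765 1.35461939] [ 0.13894576 -0.00929437 -0.99025638] [-0.03708117  0.          0.          0.          0.        ]
side 430.2609484926589 [ 0.16908818 -1.17268349  1.19363992] [ 0.16901987  0.73562095 -0.65596806] [-0.05480419  0.          0.          0.          0.        ]
wrist 330.9212082492053 [ 0.31515146 -0.54695884  0.37145852] [-0.30214713 -0.12070144 -0.94558885] [-0.03987758  0.          0.          0.          0.        ]
```

View pics/top0.png

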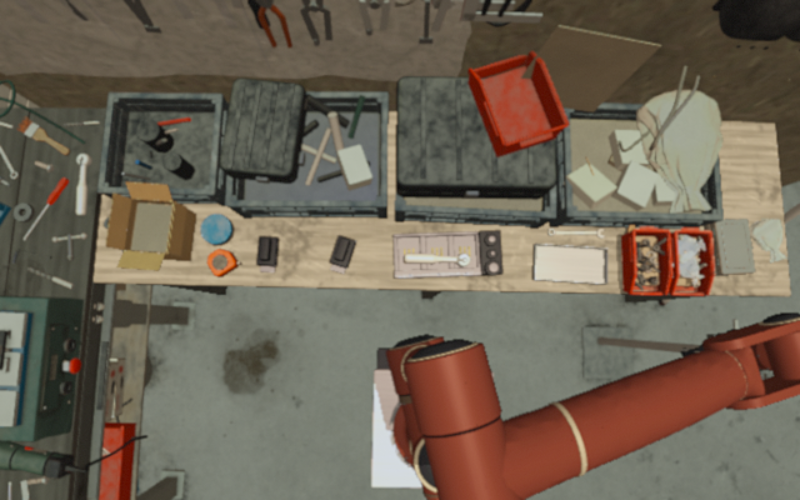

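View pics/side0.png

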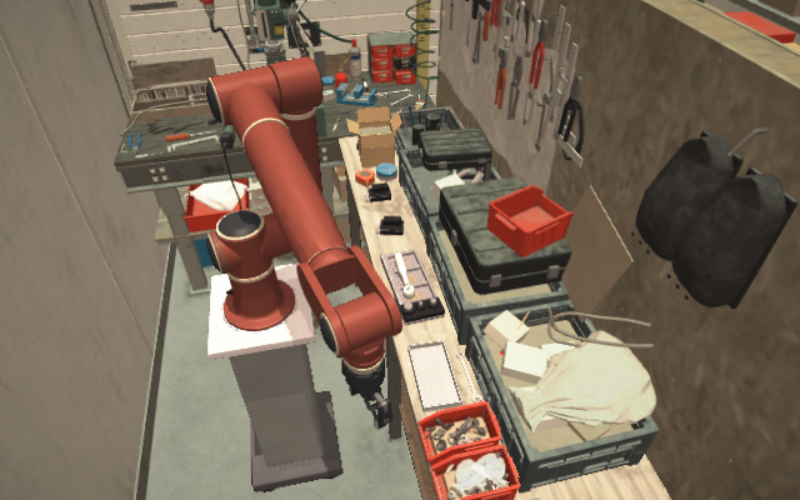

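The top view (800 px wide) shows two packs at about (268,251) and (342,251), the charger with the ratchet at (447,256) and its keys at (490,253). The tray is at (569,264), the spanner at (575,233), the tin at (215,229) and the tape at (221,262). The side view agrees, and neither view shows a third pack.

```bash
python3 - <<'E'
from h import *
from scipy.spatial.transform import Rotation as Ro
d=get("top")
px={'p_a':(268,251),'p_b':(342,251),'chTL':(397,235),'chTR':(500,231),'chBL':(394,277),'chBR':(501,274),'rat_end':(405,258),'rat_head':(464,259),'k1':(490,239),'k3':(491,268),'trTL':(535,244),'trTR':(606,247),'trBL':(534,280),'trBR':(606,283),'tape':(221,262),'tin':(215,229)}
for k,p in px.items(): print(k,plane(d,[np.array(p)/1.25],0.03)[0].round(3))
print(Ro.from_rotvec(ctrl.get_obs()['tool_rot']).as_matrix().round(3))
# two-view check of heights: pack tops
s=get("side")
for a,b in(((268,242),(379,186)),((342,242),(391,219)),((464,259),(409,290))): print(tri(d,np.array(a)/1.25,s,np.array(b)/1.25))
E
```

```text
p_a [0.457 0.449 0.03 ]
p_b [0.461 0.251 0.03 ]
chTL [0.508 0.104 0.03 ]
chTR [ 0.525 -0.174  0.03 ]
chBL [0.394 0.11  0.03 ]
chBR [ 0.408 -0.175  0.03 ]
rat_end [0.446 0.082 0.03 ]
rat_head [ 0.446 -0.076  0.03 ]
k1 [ 0.502 -0.147  0.03 ]
k3 [ 0.423 -0.149  0.03 ]
trTL [ 0.491 -0.269  0.03 ]
trTR [ 0.487 -0.463  0.03 ]
trBL [ 0.393 -0.264  0.03 ]
trBR [ 0.389 -0.459  0.03 ]
tape [0.425 0.573 0.03 ]
tin [0.514 0.595 0.03 ]
[[ 0.926  0.378 -0.   ]
 [ 0.378 -0.926  0.001]
 [ 0.    -0.001 -1.   ]]
(array([0.46764276, 0.44351426, 0.05740314]), np.float64(0.019270842294653576))
(array([0.47201228, 0.24999388, 0.05056777]), np.float64(0.020570860959715307))
(array([ 0.44646846, -0.07612337,  0.03150121]), np.float64(0.0007425777715750605))
```

Emit:
drive_tool:
  rows:
    - [[0.028,-0.029,0],0]
    - [[0.028,-0.029,0],0]
    - [[0.028,-0.029,0],0]
    - [[0.028,-0.029,0],0]
    - [[0.028,-0.029,0],0]
    - [[0.028,-0.029,0],0]
    - [[0.028,-0.029,0],0]
    - [[0.028,-0.029,0],0]
    - [[0.028,-0.029,0],0]
    - [[0.028,-0.029,0],0]
  jaw: 0
  grip_force: 40

```text
t: 1.25
tool_pos: [0.3861, -0.2027, 0.304]
tool_rot: [3.082, 0.605, 0.001]
contact_force: [1.2, 0.3, 0.4]
opening: 0.0854
grip_force: 0.0
```

Emit:
drive_tool:
  rows:
    - [[0.028,-0.029,0],0]
    - [[0.028,-0.029,0],0]
    - [[0.028,-0.029,0],-0.148]
    - [[0,0,0],-0.148]
    - [[0,0,0],-0.148]
    - [[0,0,0],-0.148]
    - [[0,0,0],-0.148]
    - [[0,0,0],-0.148]
    - [[0,0,0],-0.148]
    - [[0,0,0],-0.148]

```text
t: 2.25
tool_pos: [0.4306, -0.0919, 0.3038]
tool_rot: [-2.213, -2.229, 0.0]
contact_force: [0.4, 0.1, -0.5]
opening: 0.0854
grip_force: 0.0
```

```bash
python3 - <<'E'
from h import *
from scipy.spatial.transform import Rotation as Ro
o=ctrl.get_obs();print(o['t'],o['q'].round(2),o['tool_pos'],Ro.from_rotvec(o['tool_rot']).as_matrix().round(3))
d=get("wrist");save(d,"w1",1.25);print(-d["R"].T@d["t"],d["R"])
E
```

```text
2.25 [-0.38 -0.42  2.02  0.    1.54 -0.39] [ 0.43064943 -0.09185204  0.30380876] [[-0.007  1.    -0.   ]
 [ 1.     0.007  0.   ]
 [ 0.    -0.    -1.   ]]
[ 0.4311808  -0.00829033  0.37249824] [[ 9.99976070e-01  6.91358078e-03 -2.49500047e-04]
 [ 6.61944597e-03 -9.45705391e-01  3.24957684e-01]
 [ 2.01066766e-03 -3.24951560e-01 -9.45728524e-01]]
```

View pics/w1.png

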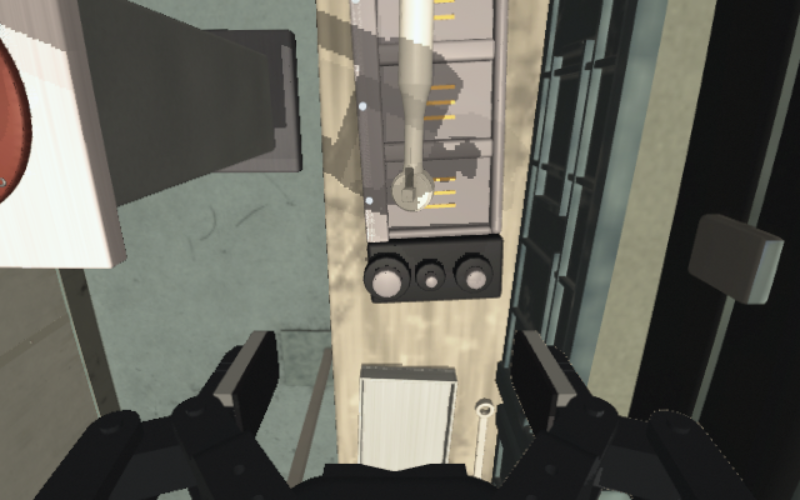

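The wrist picture shows the ratchet head at (410,190) and its shaft along column 413. The keys, near to far, are large (386,283), small (431,280) and middle (476,278). The tray's corner is at (360,378). I'll move over the ratchet and look a second time.

Emit:
drive_tool:
  rows:
    - [[0.04,0.005,0],0]
    - [[0.04,0.005,0],0]
    - [[0.04,0.005,0],0]
    - [[0,0,0],0]
    - [[0,0,0],0]

```text
t: 2.8
tool_pos: [0.4455, 0.0286, 0.3038]
tool_rot: [2.22, 2.223, -0.001]
contact_force: [0.4, 0.1, -0.2]
opening: 0.0852
grip_force: 0.0
```

```bash
python3 - <<'E'
from h import *
o=ctrl.get_obs();print(o['t'],o['tool_pos'])
d=get("wrist");save(d,"w2",1.25);print(-d["R"].T@d["t"])
np.savez("w2.npz",**{k:d[k] for k in("R","t","K","D","image")})
E
```

```text
2.8 [0.44552056 0.02864982 0.30382121]
[0.44653441 0.11225862 0.3724595 ]
```

View pics/w2.png

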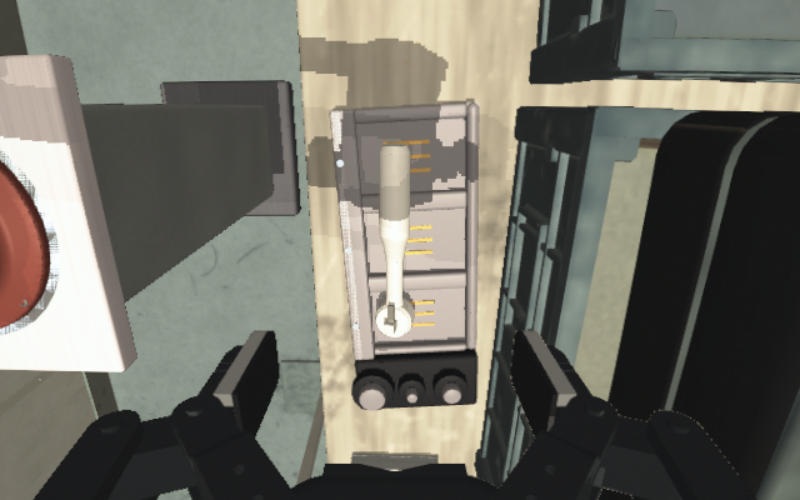

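```bash
python3 - <<'E'
from h import *
L=np.load("w2.npz");d2={k:L[k] for k in L.files}
i1=cv2.imread("pics/w1.png");
d1=dict(d2); d1["R"]=np.array([[9.99976070e-01,6.91358078e-03,-2.49500047e-04],[6.61944597e-03,-9.45705391e-01,3.24957684e-01],[2.01066766e-03,-3.24951560e-01,-9.45728524e-01]])
d1["t"]=-d1["R"]@np.array([0.4311808,-0.00829033,0.37249824])
for n,a,b in(("small",(431,282),(412,398)),("large",(386,283),(371,400)),("mid",(476,279),(452,396)),("head",(410,189),(393,320)),("lipscrew",(369,201),(355,323)),("deckFL",(501,236),(475,350)),("deckNL",(367,243),(357,360)),("deckFR",(500,297),(476,405))):
    X,e=tri(d1,np.array(a)/1.25,d2,np.array(b)/1.25);print(n,X.round(4),round(e,4))
for n,p,z in(("cFL",(477,101),.022),("cNL",(332,109),.029),("deckFL",(475,350),.03),("deckNL",(357,360),.03),("ratend",(395,147),.035),("rathead",(394,338),.035),("shaft",(394,230),.035)):
    print(n,plane(d2,[np.array(p)/1.25],z)[0].round(4))
cv2.imwrite("pics/w2c.png",cv2.resize(d2["image"][60:350,230:410],None,fx=2,fy=2,interpolation=cv2.INTER_CUBIC))
E
```

```text
small [ 0.4634 -0.1491  0.0482] 0.0002
large [ 0.4248 -0.1487  0.0517] 0.0003
mid [ 0.5011 -0.1452  0.0503] 0.0001
head [ 0.4448 -0.0716  0.0368] 0.0011
lipscrew [ 0.4089 -0.086   0.0168] 0.001
deckFL [ 0.528  -0.1178  0.0148] 0.001
deckNL [ 0.4089 -0.122   0.0255] 0.0023
deckFR [ 0.5286 -0.1705  0.0324] 0.0008
cFL [0.5127 0.1175 0.022 ]
cNL [0.3971 0.1111 0.029 ]
deckFL [ 0.5241 -0.1078  0.03  ]
deckNL [ 0.4105 -0.1191  0.03  ]
ratend [0.4469 0.0822 0.035 ]
rathead [ 0.4463 -0.0916  0.035 ]
shaft [0.4462 0.0133 0.035 ]
```

View pics/w2c.png

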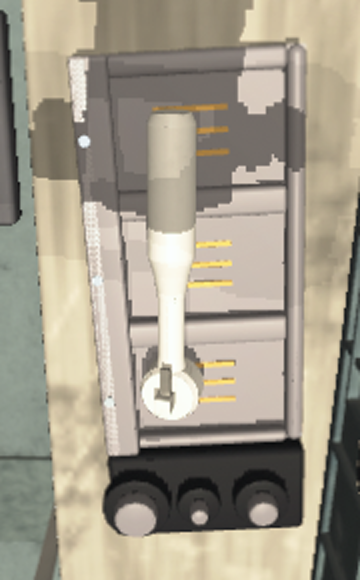

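The crop shows the charger turned about 3° and the bays clear. The ratchet lies along world y at x≈0.446, with its middle at y≈-0.005. I'll go down to it with the jaw half closed so the fingers stay inside the lip.

Emit:
drive_tool:
  rows:
    - [[-0.0168,0,0.03],0]
    - [[-0.0168,0,0.03],0]
    - [[0,0.001,0.03],0]
    - [[0,0,0.03],0]
    - [[0,0,0.03],0]
    - [[0,0,0.02],0]
    - [[0,0,0.02],0]
    - [[0,0,0],0]
    - [[0,0,0],0]
  jaw: 0.5

```text
t: 3.75
tool_pos: [0.4466, -0.0065, 0.1141]
tool_rot: [-2.223, -2.22, 0.001]
contact_force: [0.0, -0.6, -0.2]
opening: 0.0428
grip_force: 0.0
```

```bash
python3 - <<'E'
from h import *
o=ctrl.get_obs();print(o['t'],o['tool_pos'],o['opening'],ctrl.finger_overhang)
d=get("wrist");save(d,"w3",1.0);print(-d["R"].T@d["t"])
E
```

```text
3.75 [ 0.44660954 -0.00647029  0.11409714] 0.04282632803892737 0.0726
[0.44786954 0.07710861 0.18273737]
```

View pics/w3.png

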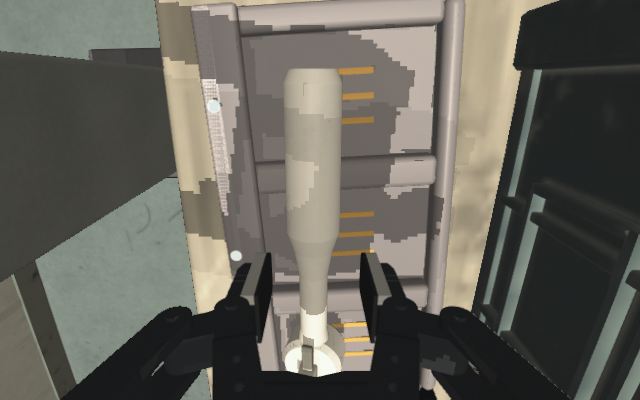

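Fingers straddle the shaft (columns 287–340 at the grip, mid-finger at 317), with the lip edge just outside the left finger. I'll narrow the jaw, go down and grip.

Emit:
drive_tool:
  rows:
    - [[0.008,0.001,0],0]
    - [[0,0,0.009],0]
    - [[0,0,0],0]
    - [[0,0,0.006],0]
    - [[0,0,0],0]
    - [[0,0,0],0]
  jaw: 0.62

```text
t: 4.4
tool_pos: [0.4475, 0.0025, 0.0986]
tool_rot: [-2.22, -2.222, 0.001]
contact_force: [-0.2, -0.1, 0.2]
opening: 0.0323
grip_force: 0.0
```

Emit:
drive_tool:
  rows:
    - [[0,0,0],0]
    - [[0,0,0],0]
    - [[0,0,0],0]
    - [[0,0,0],0]
    - [[0,0,0],0]
    - [[0,0,-0.005],0]
    - [[0,0,-0.02],0]
    - [[0,0,-0.02],0]
    - [[0,0,-0.02],0]
    - [[0,0,0],0]
  jaw: 1
  grip_force: 60

```text
t: 5.4
tool_pos: [0.4491, 0.0023, 0.1664]
tool_rot: [2.217, 2.219, 0.005]
contact_force: [0.9, 0.4, -3.4]
opening: 0.0223
grip_force: 59.4
```

Emit:
drive_tool:
  rows:
    - [[-0.036,-0.001,-0.01],0]
    - [[-0.036,-0.001,-0.01],0]
    - [[-0.036,-0.001,0],0]
    - [[-0.036,-0.001,0],0]
    - [[-0.036,-0.001,0],0]
    - [[-0.036,-0.001,0],0]
    - [[-0.036,-0.001,0],0]
    - [[-0.036,-0.001,0],0]
    - [[-0.036,-0.001,0],0]
    - [[-0.036,0,0],0]

```text
t: 6.4
tool_pos: [0.438, -0.3583, 0.1815]
tool_rot: [-2.219, -2.22, -0.0]
contact_force: [1.0, -0.7, -3.1]
opening: 0.0231
grip_force: 59.5
```

```bash
python3 - <<'E'
from h import *
o=ctrl.get_obs();print(o['t'],o['tool_pos'],o['opening'],o['grip_force'])
d=get("wrist");save(d,"w4",1.0);print(-d["R"].T@d["t"])
for n,x in (("tray",[(.39,-.264,.022),(.49,-.264,.022),(.39,-.464,.022),(.49,-.464,.022)]),): print(proj(d,x).round())
E
```

```text
6.4 [ 0.43798663 -0.35833534  0.18153904] 0.02314997576734012 59.48712439625524
[ 0.43920903 -0.27492005  0.25039185]
[[240.  70.]
 [395.  70.]
 [258. 324.]
 [376. 324.]]
```

View pics/w4.png

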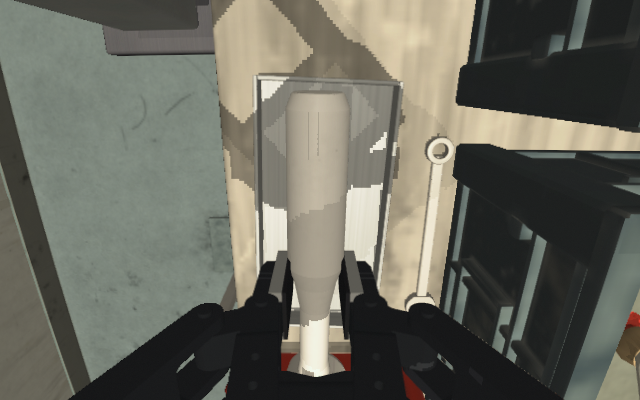

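The ratchet hangs level over the tray. The tray rim corners are at (257,75) and (402,82), so the tray's middle is about 5 mm further in x. I'll lower it in.

Emit:
drive_tool:
  rows:
    - [[-0.004,0.005,0.02],0]
    - [[0,0,0.025],0]
    - [[0,0,0.025],0]
    - [[0,0,0.015],0]
    - [[0,0,0.008],0]
    - [[0,0,0.004],0]
    - [[0,0,0.002],0]
    - [[0,0,0],0]

```text
t: 7.25
tool_pos: [0.4446, -0.3621, 0.0861]
tool_rot: [2.219, 2.221, -0.0]
contact_force: [-1.7, 0.7, -1.7]
opening: 0.0225
grip_force: 59.9
```

Emit:
drive_tool:
  rows:
    - [[0,0,0],0]
    - [[0,0,0],0]
    - [[0,0,0],0]
    - [[0,0,0],0]
    - [[0,0,-0.02],0]
    - [[0,0,-0.04],0]
    - [[0,0,-0.04],0]
    - [[0,0,-0.04],0]
    - [[0,0,-0.04],0]
    - [[0,0,0],0]
  jaw: 0.55

```text
t: 8.25
tool_pos: [0.4462, -0.3637, 0.2732]
tool_rot: [2.211, 2.213, -0.001]
contact_force: [-0.4, -0.5, 0.8]
opening: 0.0379
grip_force: 0.0
```

Emit:
drive_tool:
  rows:
    - [[0.04,0,-0.01],0]
    - [[0.044,0,-0.01],0]
    - [[0.044,0,0],0]
    - [[0.044,0,0],0]
    - [[0.044,0,0],0]
    - [[0.044,0,0],0]
    - [[0.044,0,0],0]
    - [[0.044,0,0],0]
    - [[0.044,0,0],0]
    - [[0.044,0,0],0]
  jaw: 0

```text
t: 9.25
tool_pos: [0.4431, 0.0762, 0.2846]
tool_rot: [2.22, 2.222, 0.0]
contact_force: [0.9, -0.1, 0.2]
opening: 0.0852
grip_force: 0.0
```

Emit:
drive_tool:
  rows:
    - [[0.044,0,0],0]
    - [[0.044,0,0],0]
    - [[0.044,0,0],0]
    - [[0.044,0,0],-0.143]
    - [[0,0,0],-0.143]
    - [[0,0,0],-0.143]
    - [[0,0,0],-0.143]
    - [[0,0,0],-0.143]
    - [[0,0,0],-0.143]
    - [[0,0,0],-0.143]

```text
t: 10.25
tool_pos: [0.4432, 0.2505, 0.2842]
tool_rot: [-0.872, -3.017, 0.001]
contact_force: [0.0, -0.4, 0.3]
opening: 0.0859
grip_force: 0.0
```

Emit:
drive_tool:
  rows:
    - [[0,0,0],-0.143]
    - [[0,0,0],-0.143]
    - [[0,0,0],-0.143]
    - [[0,0,0],-0.143]
    - [[0,0,0],0]
    - [[0,0,0],0]

```text
t: 10.85
tool_pos: [0.4433, 0.2504, 0.2845]
tool_rot: [0.0, -3.141, 0.0]
contact_force: [0.4, -0.7, 0.4]
opening: 0.0855
grip_force: 0.0
```

```bash
python3 - <<'E'
from h import *
from scipy.spatial.transform import Rotation as Ro
o=ctrl.get_obs();print(o['t'],o['tool_pos'],o['q'].round(2),Ro.from_rotvec(o['tool_rot']).as_matrix().round(3))
d=get("wrist");save(d,"w5",1.0);np.savez("w5.npz",**{k:d[k] for k in("R","t","K","D","image")});print(-d["R"].T@d["t"])
print(proj(d,[(.461,.251,.0),(.457,.449,0)]).round())
t=get("top");save(t,"top1",1.25)
E
```

```text
10.85 [0.44327651 0.25043027 0.2844841 ] [ 0.37 -0.22  1.9   0.    1.46 -1.2 ] [[-1.    -0.    -0.001]
 [-0.     1.    -0.   ]
 [ 0.001 -0.    -1.   ]]
[0.36043175 0.25000434 0.35320047]
[[316. 182.]
 [493. 178.]]
```

View pics/w5.png

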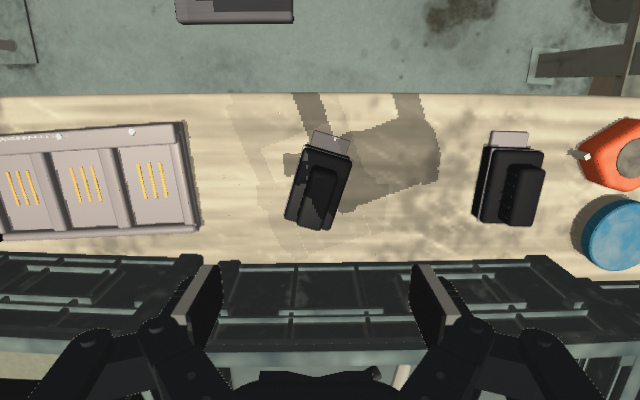

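The view (up is −x, right is +y) shows both packs with their tongues on the near side. Pack B has its tongue at (330,138) and body end at (308,228). Pack A is at (510,180), tongue at (509,138). The charger's bays are at the left. Enlarging for corners.

```bash
python3 - <<'E'
import cv2,numpy as np
i=np.load("w5.npz")["image"]
f=lambda a:cv2.convertScaleAbs(cv2.resize(a,None,fx=4,fy=4,interpolation=cv2.INTER_CUBIC),alpha=1.8,beta=15)
a=f(i[115:245,275:365]);b=f(i[115:245,460:550]);cv2.imwrite("pics/c5.png",np.hstack([a,b]))
E
```

```text
(no output)
```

View pics/c5.png

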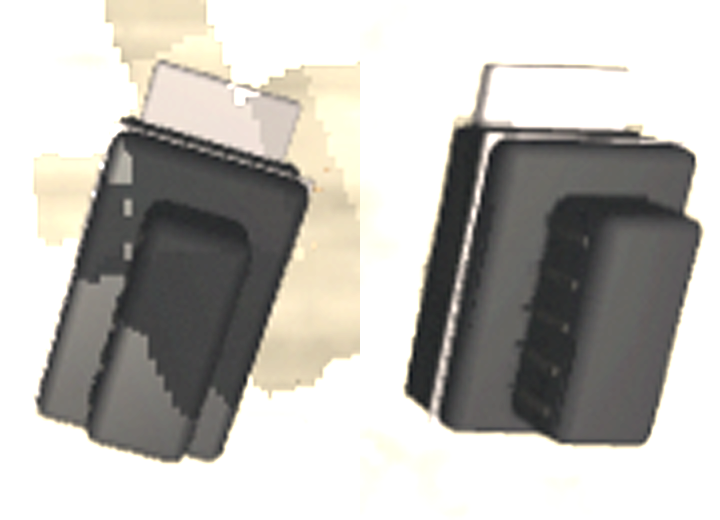

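```bash
python3 - <<'E'
from h import *
L=np.load("w5.npz");d={k:L[k] for k in L.files}
def W(pts,off,z): return plane(d,[np.array(p)/4+off for p in pts],z)[:,:2]
for n,off,body,tng,rib in(("B",(275,115),[(114,130),(308,178),(215,462),(38,412)],[(158,60),(300,100)],[(130,230),(250,235),(185,462),(90,440)]),
  ("A",(370,115),[(490,140),(694,145),(655,444),(440,430)],[(487,64),(628,68)],[(605,210),(700,222),(650,445),(565,440)])):
    b=W(body,off,.032);t=W(tng,off,.007);r=W(rib,off,.058)
    u=b[2]+b[3]-b[0]-b[1];yaw=np.degrees(np.arctan2(u[1],u[0]))
    c=b.mean(0);e=u/np.linalg.norm(u)
    print(n,"len",np.linalg.norm(u)/2,"wid",np.linalg.norm(b[0]-b[1]),"yaw",yaw,"origin",(c-8e-3*e).round(4),"from tongue",(t.mean(0)+.048*e).round(4),"rib c",(r.mean(0)-.010*e).round(4),np.linalg.norm(r[0]+r[1]-r[2]-r[3])/2)
# charger bay walls for reference
E
```

```text
B len 0.07827884160170667 wid 0.0491677683161172 yaw -15.83189892927345 origin [0.4533 0.2538] from tongue [0.455  0.2546] rib c [0.4541 0.2531] 0.05605803579986541
A len 0.07942037960357602 wid 0.05247484908215442 yaw 2.6645731156975594 origin [0.4514 0.4528] from tongue [0.4521 0.4559] rib c [0.4507 0.4529] 0.057306703966948425
```

Emit:
drive_tool:
  rows:
    - [[-0.018,-0.0015,0.02],0]
    - [[-0.017,-0.0015,0.03],0]
    - [[0,0,0.03],0.138]
    - [[0,0,0.03],0.138]
    - [[0,0,0.03],0]
    - [[0,0,0.02],0]
    - [[0,0,0.012],0]
    - [[0,0,0.004],0]
    - [[0,0,0],0]
    - [[0,0,0],0]
  jaw: 0.3
  grip_force: 20

```text
t: 11.95
tool_pos: [0.4793, 0.2479, 0.1103]
tool_rot: [0.427, 3.11, 0.002]
contact_force: [0.5, 0.2, 1.3]
opening: 0.0595
grip_force: 0.0
```

Emit:
drive_tool:
  rows:
    - [[0,0,0],0]
    - [[0,0,0],0]
    - [[0,0,0],0]
    - [[0,0,0],0]
    - [[0,0,0],0]
    - [[0,0,0],0]
    - [[0,0,0],0]
  jaw: 1
  grip_force: 20

```text
t: 12.65
tool_pos: [0.479, 0.2477, 0.1099]
tool_rot: [0.427, 3.111, 0.001]
contact_force: [-0.1, -1.3, 5.3]
opening: 0.0255
grip_force: 21.1
```

Emit:
drive_tool:
  rows:
    - [[0,0,-0.01],0]
    - [[0,0,-0.02],0]
    - [[0,0,-0.03],0]
    - [[0,0,-0.03],0]
    - [[0,0,0],0]
    - [[0,0,0],0]

```text
t: 13.25
tool_pos: [0.478, 0.2475, 0.1983]
tool_rot: [-0.427, -3.112, 0.0]
contact_force: [-0.6, 0.3, -3.8]
opening: 0.0255
grip_force: 20.4
```

```bash
python3 - <<'E'
from h import *
o=ctrl.get_obs();print(o['t'],o['tool_pos'],o['opening'],o['grip_force'])
a=get("wrist");save(a,"w6",1);t=get("top");s=get("side")
c=lambda d,w:cv2.resize(d["image"][(p:=proj(d,[o['tool_pos']-[0,0,.08]])[0].astype(int))[1]-w:p[1]+w,p[0]-w:p[0]+w],(400,400),interpolation=cv2.INTER_CUBIC)
cv2.imwrite("pics/w6all.png",np.hstack([cv2.resize(a["image"],(640,400))[:,:400][:, :],c(s,50)]))
cv2.imwrite("pics/w6all.png",np.hstack([a["image"][:,150:550],c(s,50)]))
E
```

```text
13.25 [0.4780467  0.24753219 0.198285  ] 0.025455382914278464 20.401494204998016
```

View pics/w6all.png

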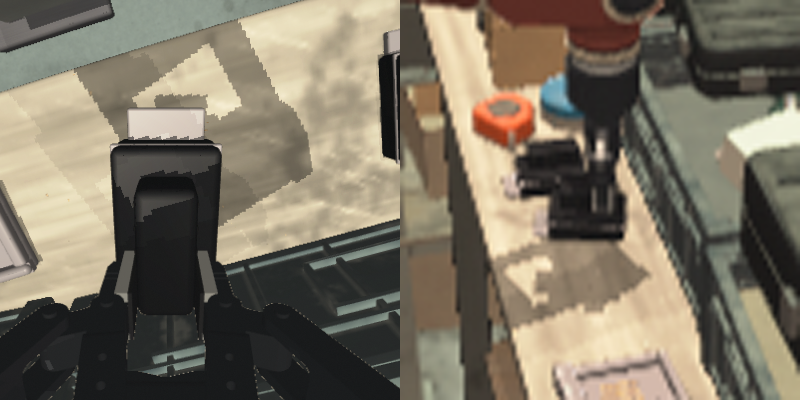

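The pack is held about level: tongue at rows 108–140 of the wrist view, and the side view shows it clear of the bench. Next I'll fix the charger pose from the gold contacts, which I can find by colour, and the key tops.

```bash
python3 - <<'E'
from h import *
for f in("w5","w2"):
    L=np.load(f+".npz");d={k:L[k] for k in L.files}
    hsv=cv2.cvtColor(d["image"],cv2.COLOR_BGR2HSV)
    m=cv2.inRange(hsv,(12,140,90),(32,255,255))
    n,l,s,c=cv2.connectedComponentsWithStats(m)
    for i in range(1,n):
        x,y,w,h,a=s[i]
        if a>8: print(f,s[i],plane(d,[c[i]],.010)[0].round(4), plane(d,[(x,y+h/2) if f=="w2" else (x+w/2,y),(x+w,y+h/2)if f=="w2" else (x+w/2,y+h)],.01)[:,:2].round(4).tolist())
L=np.load("w5.npz");d={k:L[k] for k in L.files}
g=cv2.cvtColor(d["image"],cv2.COLOR_BGR2GRAY)
print("col 120 x-profile",[(r,int(g[r,118])) for r in range(115,245,2)])
print("row 170 y-profile",[(c,int(g[200,c])) for c in range(35,215,2)])
E
```

```text
w5 [148 163   9  35  61] [0.4547 0.0726 0.01  ] [[0.4373, 0.0762], [0.4768, 0.07]]
w5 [159 163   8  34  53] [0.453  0.0846 0.01  ] [[0.4374, 0.0876], [0.4756, 0.0819]]
w5 [137 164  10  34  62] [0.4579 0.0609 0.01  ] [[0.4384, 0.0646], [0.4768, 0.0581]]
w5 [ 81 167  10  34  66] [ 0.4599 -0.0029  0.01  ] [[0.4413, 0.0019], [0.4803, -0.007]]
w5 [ 91 167  10  33  55] [0.4607 0.0091 0.01  ] [[0.4414, 0.0131], [0.4791, 0.0049]]
w5 [ 70 168  12  34  55] [ 0.4612 -0.0148  0.01  ] [[0.4424, -0.0097], [0.4815, -0.019]]
w5 [ 26 171  13  33  62] [ 0.4643 -0.0665  0.01  ] [[0.4454, -0.0606], [0.4839, -0.0716]]
w5 [  7 172  12  33  59] [ 0.4642 -0.0903  0.01  ] [[0.4464, -0.084], [0.4852, -0.0958]]
w5 [ 16 172  13  32  58] [ 0.4643 -0.0784  0.01  ] [[0.4465, -0.0727], [0.4839, -0.0838]]
w2 [317 112  26   3  50] [0.4629 0.0847 0.01  ] [[0.448, 0.0843], [0.4757, 0.0843]]
w2 [329 124  15   2  30] [0.4685 0.0728 0.01  ] [[0.461, 0.0722], [0.4771, 0.0723]]
w2 [329 135  15   3  31] [0.4686 0.0608 0.01  ] [[0.4612, 0.0599], [0.4775, 0.0599]]
col 120 x-profile [(115, 201), (117, 207), (119, 200), (121, 19
[... 1079 characters left out ...]
 (97, 185), (99, 199), (101, 194), (103, 185), (105, 185), (107, 184), (109, 184), (111, 165), (113, 174), (115, 176), (117, 178), (119, 181), (121, 179), (123, 136), (125, 76), (127, 63), (129, 92), (131, 162), (133, 185), (135, 185), (137, 185), (139, 186), (141, 185), (143, 186), (145, 186), (147, 186), (149, 186), (151, 186), (153, 186), (155, 186), (157, 186), (159, 186), (161, 186), (163, 187), (165, 187), (167, 187), (169, 187), (171, 187), (173, 187), (175, 187), (177, 187), (179, 174), (181, 177), (183, 181), (185, 188), (187, 178), (189, 127), (191, 65), (193, 79), (195, 69), (197, 129), (199, 172), (201, 216), (203, 217), (205, 215), (207, 215), (209, 215), (211, 213), (213, 213)]
```

```bash
python3 - <<'E'
from h import *
L=np.load("w5.npz");d={k:L[k] for k in L.files}
for r,z in((125,.029),(129,.029),(152,.029),(152,.022),(226,.010),(228,.022),(235,.022),(236,0)): print(r,z,plane(d,[(118,r)],z)[0].round(4))
for p,z in(((190,200),.022),((198,200),.0),((179,200),.022),((129,200),.01),((124,200),.022)): print(p,z,plane(d,[p],z)[0].round(4))
th=.054;R=np.array([[np.cos(th),-np.sin(th)],[np.sin(th),np.cos(th)]])
o=np.array([.457,-.030])
pts=[(-60.5,146,22),(60.5,146,22),(-40.5,70,29),(-40.5,134,29),(50.5,72,10),(50.5,132,10)]
print([ (proj(d,[np.r_[o+R@np.array(q[:2])/1e3,q[2]/1e3]])[0]).round(0).tolist() for q in pts])
E
```

```text
125 0.029 [0.3951 0.0573 0.029 ]
129 0.029 [0.3989 0.0566 0.029 ]
152 0.029 [0.4217 0.0523 0.029 ]
152 0.022 [0.423 0.048 0.022]
226 0.01 [0.5106 0.024  0.01  ]
228 0.022 [0.5078 0.0315 0.022 ]
235 0.022 [0.5163 0.0297 0.022 ]
236 0 [0.528  0.0148 0.    ]
(190, 200) 0.022 [0.475  0.1165 0.022 ]
(198, 200) 0.0 [0.4826 0.1168 0.    ]
(179, 200) 0.022 [0.475  0.1047 0.022 ]
(129, 200) 0.01 [0.4791 0.0429 0.01  ]
(124, 200) 0.022 [0.475  0.0446 0.022 ]
[[176.0, 117.0], [196.0, 230.0], [102.0, 143.0], [165.0, 139.0], [134.0, 220.0], [186.0, 218.0]]
```

Emit:
drive_tool:
  rows:
    - [[0,0,0],-0.11]
    - [[0,0,0],-0.11]
    - [[0,0,0],-0.11]
    - [[0.016,-0.028,0],0]
    - [[0.016,-0.028,0],0]
    - [[0.016,-0.028,0],0]
    - [[0.016,-0.028,0],0]
    - [[0.016,-0.028,0],0]
    - [[0.017,-0.03,0],0]
    - [[0,0,0.03],0]

```text
t: 14.4
tool_pos: [0.3923, 0.07, 0.1712]
tool_rot: [-0.084, 3.133, -0.002]
contact_force: [2.1, 0.7, -2.8]
opening: 0.0259
grip_force: 21.1
```

Emit:
drive_tool:
  rows:
    - [[0,0,0.01],0]
    - [[0,0,0.008],0]
    - [[0,0,0.002],0]
    - [[0,0,0.002],0]
    - [[0,0,0.001],0]
    - [[0,0,0],0]

```text
t: 15.0
tool_pos: [0.3917, 0.0726, 0.1464]
tool_rot: [-0.091, 3.14, 0.0]
contact_force: [-0.3, 0.1, -3.5]
opening: 0.0255
grip_force: 21.0
```

Emit:
drive_tool:
  rows:
    - [[0,0,0.002],0]
    - [[0,0,0.002],0]
    - [[0,0,0.002],0]
    - [[0,0,0.001],0]
    - [[0,0,0],0]

```text
t: 15.5
tool_pos: [0.3914, 0.0723, 0.1392]
tool_rot: [0.09, -3.14, 0.0]
contact_force: [-1.8, -0.3, -0.5]
opening: 0.0256
grip_force: 21.4
```

Emit:
drive_tool:
  rows:
    - [[0.002,0,0.002],0]
    - [[0.003,0,0.001],0]
    - [[0,0,0],0]

```text
t: 15.8
tool_pos: [0.3888, 0.072, 0.1387]
tool_rot: [-0.089, 3.132, -0.0]
contact_force: [1.5, 0.5, 6.0]
opening: 0.0259
grip_force: 22.1
```

Emit:
drive_tool:
  rows:
    - [[0.002,0,0.001],0]
    - [[0.002,0,0.001],0]
    - [[0.002,0,0.001],0]
    - [[0.002,0,0.001],0]
    - [[0.002,0,0.001],0]
    - [[0.002,0,0.001],0]
    - [[0,0,0],0]

```text
t: 16.5
tool_pos: [0.3776, 0.0714, 0.1343]
tool_rot: [-0.09, 3.131, -0.0]
contact_force: [-2.4, 0.3, 13.2]
opening: 0.0259
grip_force: 24.7
```

```bash
python3 - <<'E'
from h import *
o=ctrl.get_obs();print(o['t'],o['tool_pos'],o['contact_force'])
a=get("wrist");s=get("side");np.savez("w7.npz",**{k:a[k] for k in("R","t","K","D","image")})
p=proj(s,[o['tool_pos']-[0,0,.08]])[0].astype(int);w=40
cv2.imwrite("pics/w7.png",np.hstack([a["image"][:,120:520],cv2.resize(s["image"][p[1]-w:p[1]+w,p[0]-w:p[0]+w],(400,400),interpolation=cv2.INTER_CUBIC)]))
E
```

```text
16.5 [0.37761352 0.07139128 0.13425797] [-2.35621154  0.32835716 13.2078584 ]
```

View pics/w7.png

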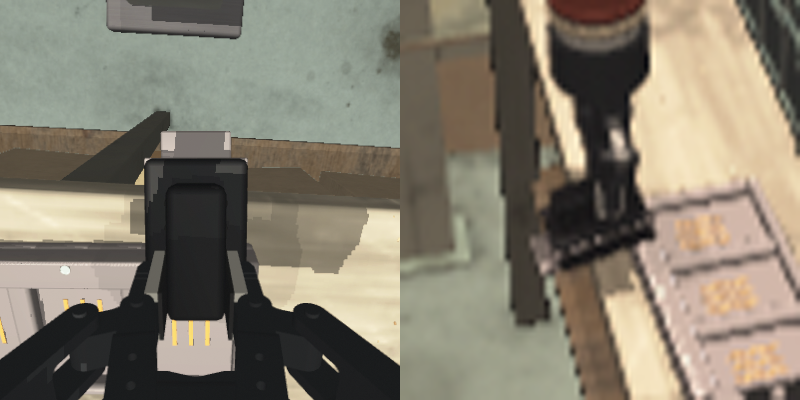

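The tongue (rows 132–155) has dropped and the pack is nose-down. I'll work out the tilt from the tongue tip's row.

```bash
cat >> h.py <<'E'
def tilt_rows(d,tcp,yaw,gx,H=.110,pv=.056,ths=(0,5,8,10,12,15,18,20)):
    "row of tongue top edge for each tilt; pack gripped at pack x=gx, underside H below TCP, pivot pv below TCP"
    ux=np.array([np.cos(yaw),np.sin(yaw),0]);out=[]
    for t in ths:
        a=np.radians(t);r=np.array([-.048-gx,-(H-pv)+.007]);r=np.array([r[0]*np.cos(a)-r[1]*np.sin(a),r[0]*np.sin(a)+r[1]*np.cos(a)])
        X=tcp+ux*r[0]+np.array([0,0,r[1]-pv]);out.append((t,proj(d,[X])[0].round(1).tolist(),X.round(4).tolist()))
    return out
E
python3 - <<'E'
from h import *
L=np.load("w7.npz");d={k:L[k] for k in L.files}
for gx in(.024,.026,.029):
    print(gx,[(t,p[1]) for t,p,_ in tilt_rows(d,ctrl.get_obs()['tool_pos'],.057,gx)])
E
```

```text
0.024 [(0, 107.0), (5, 114.8), (8, 119.7), (10, 123.1), (12, 126.5), (15, 131.7), (18, 137.0), (20, 140.6)]
0.026 [(0, 102.9), (5, 110.9), (8, 115.9), (10, 119.3), (12, 122.8), (15, 128.1), (18, 133.5), (20, 137.1)]
0.029 [(0, 96.6), (5, 104.9), (8, 110.1), (10, 113.6), (12, 117.2), (15, 122.7), (18, 128.2), (20, 132.0)]
```

Tilt is about 15° (level was row 108, now row 132). I'll lift, go over bay 1 and lower the tongue inside the lip.

Emit:
drive_tool:
  rows:
    - [[0,0,-0.03],0]
    - [[0,0,-0.03],0]
    - [[-0.025,-0.001,0],0]
    - [[-0.025,-0.001,0],0]
    - [[-0.025,-0.001,0],0]
    - [[-0.022,0,0],0]
    - [[0,0,0.02],0]
    - [[0,0,0.02],0]
    - [[0,0,0],0]
    - [[0,0,0],0]

```text
t: 17.6
tool_pos: [0.471, 0.0739, 0.1496]
tool_rot: [0.09, -3.139, -0.0]
contact_force: [-0.6, -0.1, -3.9]
opening: 0.0257
grip_force: 22.6
```

```bash
python3 - <<'E'
from h import *
o=ctrl.get_obs();print(o['t'],o['tool_pos'],o['contact_force'])
a=get("wrist");np.savez("w8.npz",**{k:a[k] for k in("R","t","K","D","image")})
print([(t,p) for t,p,_ in tilt_rows(a,o['tool_pos'],.057,.0235)])
cv2.imwrite("pics/w8.png",cv2.resize(a["image"][80:330,170:470],(750,600)[:2] if 0 else (720,600),interpolation=cv2.INTER_CUBIC))
E
```

```text
17.6 [0.47095237 0.07391136 0.14955293] [-0.56811919 -0.1447032  -3.914731  ]
[(0, [316.3, 110.1]), (5, [316.2, 117.8]), (8, [316.2, 122.7]), (10, [316.2, 126.0]), (12, [316.2, 129.4]), (15, [316.2, 134.6]), (18, [316.1, 139.9]), (20, [316.1, 143.4])]
```

View pics/w8.png

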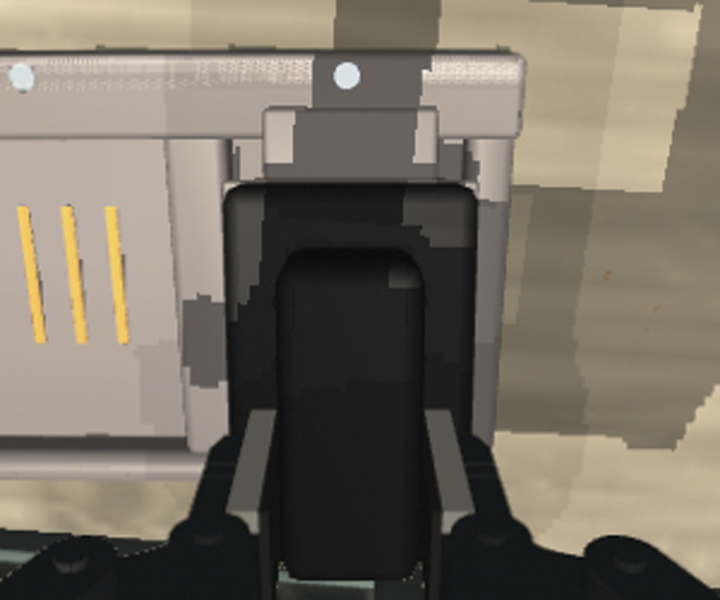

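```bash
python3 - <<'E'
from h import *
L=np.load("w8.npz");d={k:L[k] for k in L.files}
q=lambda x,y:(170+x/2.4,80+y/2.4)
for p,z in((q(150,138),.029),(q(490,138),.029),(q(300,54),.029),(q(227,180),.022),(q(478,180),.022),(q(80,437),.01),(q(80,452),.022)): print(plane(d,[p],z)[0].round(4))
# tongue corners width-> depth
a,b=q(263,108),q(439,108); c,v=ray(d,[a,b]); v/=v[:,2:]*-1
w=np.linalg.norm(v[0]-v[1]); s=.040/w; print("tip by width",(c+v.mean(0)*s).round(4))
print([(t,p[1],X) for t,p,X in tilt_rows(d,ctrl.get_obs()['tool_pos'],.057,.0235,ths=(8,10,12,15))])
E
```

```text
[0.4185 0.0231 0.029 ]
[0.414  0.1038 0.029 ]
[0.3973 0.058  0.029 ]
[0.4291 0.0405 0.022 ]
[0.4255 0.1032 0.022 ]
[ 0.5115 -0.0046  0.01  ]
[ 0.5092 -0.0007  0.022 ]
tip by width [0.4082 0.0704 0.0349]
[(8, 123.1, [0.407, 0.0703, 0.0375]), (10, 126.5, [0.409, 0.0704, 0.0353]), (12, 129.8, [0.4111, 0.0705, 0.0332]), (15, 135.0, [0.4143, 0.0707, 0.0301])]
```

The tongue tip is at about (0.409, z 0.035) with the lip edge at x≈0.416, and the tilt is about 10°. The pack is centred in the bay. So: +12 mm in x, down 16 mm, then slide under the lip.

Emit:
drive_tool:
  rows:
    - [[-0.006,0,0],0]
    - [[-0.006,-0.0005,0],0]
    - [[0,0,0.005],0]
    - [[0,0,0.005],0]
    - [[0,0,0.003],0]
    - [[0,0,0.002],0]
    - [[0,0,0],0]
    - [[0,0,0],0]

```text
t: 18.45
tool_pos: [0.4833, 0.0741, 0.1349]
tool_rot: [0.09, -3.14, -0.0]
contact_force: [-0.8, -0.2, -3.8]
opening: 0.0258
grip_force: 22.6
```

Emit:
drive_tool:
  rows:
    - [[0.003,0,0],0]
    - [[0.003,0,0],0]
    - [[0.003,0,0],0]
    - [[0,0,0],0]

```text
t: 18.85
tool_pos: [0.475, 0.0736, 0.136]
tool_rot: [-0.09, 3.138, -0.0]
contact_force: [0.5, -0.1, -4.2]
opening: 0.0256
grip_force: 22.5
```

Emit:
drive_tool:
  rows:
    - [[0.002,0,0.001],0]
    - [[0.002,0,0.001],0]
    - [[0.0,0,0],0]
    - [[0,0,0],0]

```text
t: 19.25
tool_pos: [0.4699, 0.0734, 0.1324]
tool_rot: [0.09, -3.139, -0.0]
contact_force: [-1.2, -0.2, -3.8]
opening: 0.0256
grip_force: 22.6
```

```bash
python3 - <<'E'
from h import *
o=ctrl.get_obs();print(o['t'],o['tool_pos'],o['contact_force'])
a=get("wrist");np.savez("w9.npz",**{k:a[k] for k in("R","t","K","D","image")})
i=a["image"];print([(r,int(cv2.cvtColor(i,cv2.COLOR_BGR2GRAY)[r,315])) for r in range(95,175,2)])
print(proj(a,[(.4155,.071,.029),(.4155,.071,.023)]))
E
```

```text
19.25 [0.46988473 0.07336435 0.13244756] [-1.15972454 -0.23929385 -3.77540269]
[(95, 104), (97, 104), (99, 101), (101, 97), (103, 76), (105, 62), (107, 84), (109, 97), (111, 223), (113, 223), (115, 223), (117, 223), (119, 223), (121, 223), (123, 97), (125, 96), (127, 97), (129, 97), (131, 97), (133, 98), (135, 98), (137, 98), (139, 97), (141, 97), (143, 80), (145, 99), (147, 99), (149, 99), (151, 99), (153, 99), (155, 98), (157, 72), (159, 17), (161, 18), (163, 24), (165, 27), (167, 29), (169, 28), (171, 28), (173, 29)]
[[317.6589584  143.62122536]
 [317.58160196 141.78502996]]
```

The lip edge is intact at row 143 and its screw is in view, so the tongue is under the lip. Swinging down.

Emit:
drive_tool:
  rows:
    - [[-0.002,0,0.002],0]
    - [[-0.002,0,0.002],0]
    - [[-0.002,0,0.002],0]
    - [[-0.002,0,0.002],0]
    - [[-0.001,0,0.002],0]
    - [[-0.001,0,0.002],0]
    - [[0,0,0.001],0]
    - [[0,0,0],0]

```text
t: 20.1
tool_pos: [0.4803, 0.074, 0.1242]
tool_rot: [0.091, -3.135, 0.001]
contact_force: [-21.3, -1.3, 30.6]
opening: 0.0254
grip_force: 27.6
```

Emit:
drive_tool:
  rows:
    - [[0.002,0,0],0]
    - [[0.001,0,0],0]
    - [[0,0,0],0]

```text
t: 20.4
tool_pos: [0.4794, 0.0739, 0.1243]
tool_rot: [-0.09, 3.137, -0.0]
contact_force: [-9.6, 0.0, 19.6]
opening: 0.0254
grip_force: 26.2
```

```bash
python3 - <<'E'
from h import *
o=ctrl.get_obs();print(o['t'],o['tool_pos'],o['contact_force'])
a=get("wrist");np.savez("w10.npz",**{k:a[k] for k in("R","t","K","D","image")})
i=a["image"];g=cv2.cvtColor(i,cv2.COLOR_BGR2GRAY)
for c in(300,315,330):print([(r,int(g[r,c])) for r in range(130,175)])
b=np.array([.4565,.0735])
th=.054;R=np.array([[np.cos(th),-np.sin(th)],[np.sin(th),np.cos(th)]])
for z,x in((.029,-.0405),(.042,-.032),(.017,-.032),(.017,-.04)):print(z,x,proj(a,[np.r_[b+R@[x,0],z]]))
E
```

```text
20.4 [0.47941392 0.0738947  0.12427811] [-9.56299751e+00  5.99604960e-03  1.96342039e+01]
[(130, 102), (131, 102), (132, 102), (133, 102), (134, 102), (135, 101), (136, 102), (137, 102), (138, 102), (139, 102), (140, 101), (141, 101), (142, 101), (143, 101), (144, 101), (145, 101), (146, 101), (147, 100), (148, 97), (149, 21), (150, 54), (151, 66), (152, 15), (153, 15), (154, 18), (155, 20), (156, 21), (157, 23), (158, 24), (159, 25), (160, 26), (161, 29), (162, 29), (163, 29), (164, 30), (165, 30), (166, 28), (167, 29), (168, 29), (169, 29), (170, 29), (171, 30), (172, 29), (173, 30), (174, 29)]
[(130, 102), (131, 103), (132, 103), (133, 102), (134, 102), (135, 102), (136, 102), (137, 103), (138, 101), (139, 101), (140, 101), (141, 102), (142, 101), (143, 102), (144, 102), (145, 101), (146, 101), (147, 101), (148, 96), (149, 22), (150, 54), (151, 65), (152, 15), (153, 18), (154, 18), (155, 20), (156, 21), (157, 22), (158, 24), (159, 26), (160, 27), (161, 29), (162, 30), (163, 30), (164, 29), (165, 30), (166, 28), (167, 31), (168, 29), (169, 29), (170, 29), (171, 29), (172, 29), (173, 30), (174, 28)]
[(130, 102), (131, 102), (132, 102), (133, 102), (134, 102), (135, 102), (136, 102), (137, 102), (138, 102), (139, 103), (140, 102), (141, 103), (142, 102), (143, 102), (144, 102), (145, 102), (146, 103), (147, 103), (148, 98), (149, 21), (150, 54), (151, 65), (152, 16), (153, 17), (154, 19), (155, 20), (156, 21), (157, 23), (158, 25), (159, 26), (160, 27), (161, 29), (162, 31), (163, 29), (164, 31), (165, 31), (166, 30), (167, 30), (168, 30), (169, 31), (170, 31), (171, 31), (172, 31), (173, 31), (174, 30)]
0.029 -0.0405 [[318.48108031 127.34137348]]
0.042 -0.032 [[318.62568286 149.57778504]]
0.017 -0.032 [[318.17717417 140.81615458]]
0.017 -0.04 [[318.26622962 125.50937465]]
```

The body's front edge (row 152, seated would be ~149.5) is a little too far in +x, so the far end is riding on the stop. I'll ease up, push toward the near wall and swing again.

Emit:
drive_tool:
  rows:
    - [[0.001,0,-0.003],0]
    - [[0.003,0,-0.001],0]
    - [[0.002,0,0],0]
    - [[0,0,0],0]

```text
t: 20.85
tool_pos: [0.4726, 0.0734, 0.1247]
tool_rot: [-0.089, 3.136, 0.0]
contact_force: [5.1, 0.1, 0.1]
opening: 0.0256
grip_force: 23.5
```

Emit:
drive_tool:
  rows:
    - [[0,0,0.002],0]
    - [[-0.001,0,0.002],0]
    - [[-0.001,0,0.002],0]
    - [[-0.001,0,0.002],0]
    - [[0,0,0],0]

```text
t: 21.35
tool_pos: [0.4767, 0.0736, 0.1177]
tool_rot: [-0.089, 3.135, 0.0]
contact_force: [6.3, 0.9, 4.1]
opening: 0.0257
grip_force: 24.3
```

Emit:
drive_tool:
  rows:
    - [[0,0,0.001],0]
    - [[0,0,0.001],0]
    - [[0,0,0],0]

```text
t: 21.65
tool_pos: [0.4771, 0.0736, 0.117]
tool_rot: [-0.089, 3.134, 0.0]
contact_force: [3.4, 0.2, 9.8]
opening: 0.0255
grip_force: 25.2
```

```bash
python3 - <<'E'
from h import *
o=ctrl.get_obs();print(o['t'],o['tool_pos'],o['contact_force'])
a=get("wrist");g=cv2.cvtColor(a["image"],cv2.COLOR_BGR2GRAY)
print([(r,int(g[r,315])) for r in range(130,170,1)])
b=np.array([.4565,.0735])
th=.054;R=np.array([[np.cos(th),-np.sin(th)],[np.sin(th),np.cos(th)]])
for z,x in((.029,-.0405),(.042,-.032),(.017,-.032)):print(z,x,proj(a,[np.r_[b+R@[x,0],z]]))
E
```

```text
21.65 [0.47712075 0.07360837 0.11697773] [3.39703934 0.19876416 9.76277898]
[(130, 99), (131, 91), (132, 85), (133, 79), (134, 102), (135, 102), (136, 103), (137, 102), (138, 102), (139, 102), (140, 102), (141, 100), (142, 78), (143, 15), (144, 15), (145, 15), (146, 28), (147, 71), (148, 68), (149, 17), (150, 17), (151, 17), (152, 18), (153, 22), (154, 21), (155, 23), (156, 24), (157, 25), (158, 25), (159, 26), (160, 29), (161, 29), (162, 29), (163, 30), (164, 29), (165, 29), (166, 29), (167, 29), (168, 29), (169, 29)]
0.029 -0.0405 [[318.86888558 133.70147882]]
0.042 -0.032 [[319.05499897 157.43552057]]
0.017 -0.032 [[318.52979025 147.08434672]]
```

Emit:
drive_tool:
  rows:
    - [[0,0,0],0]
    - [[0,0,0],0]
    - [[0,0,0],0]
    - [[0,0,-0.02],0]
    - [[0,0,-0.03],0]
    - [[0,0,-0.03],0]
    - [[0,0,-0.03],0]
    - [[0,0,0],0]
    - [[0,0,0],0]
  jaw: 0.4

```text
t: 22.6
tool_pos: [0.4742, 0.0736, 0.2238]
tool_rot: [-0.09, 3.14, -0.0]
contact_force: [0.1, -0.5, -1.0]
opening: 0.0512
grip_force: 0.0
```

```bash
python3 - <<'E'
from h import *
o=ctrl.get_obs();print(o['t'],o['tool_pos'],o['contact_force'])
a=get("wrist");np.savez("w11.npz",**{k:a[k] for k in("R","t","K","D","image")})
i=cv2.convertScaleAbs(a["image"][60:300,180:460],alpha=1.6,beta=10)
b=np.array([.4565,.0735]);th=.054;R=np.array([[np.cos(th),-np.sin(th)],[np.sin(th),np.cos(th)]])
P=[(-32,-26,32),(-32,26,32),(48,-26,32),(48,26,32),(-20,-13,58),(-20,13,58),(40,-13,58),(40,13,58)]
p=proj(a,[np.r_[b+R@(np.array(q[:2])/1e3),(q[2]+10)/1e3] for q in P]);print(p.round(1).tolist())
i=cv2.resize(i,None,fx=2.5,fy=2.5,interpolation=cv2.INTER_CUBIC)
for q in p: cv2.circle(i,tuple(int(v) for v in (q-[180,60])*2.5),3,(0,0,255),-1)
cv2.imwrite("pics/w11.png",i)
E
```

```text
22.6 [0.47420504 0.07357709 0.22382347] [ 0.06164154 -0.45629575 -0.96630585]
[[282.6, 132.4], [352.0, 132.6], [285.4, 230.1], [348.3, 230.2], [298.5, 155.1], [336.4, 155.2], [299.6, 234.7], [334.5, 234.8]]
```

View pics/w11.png

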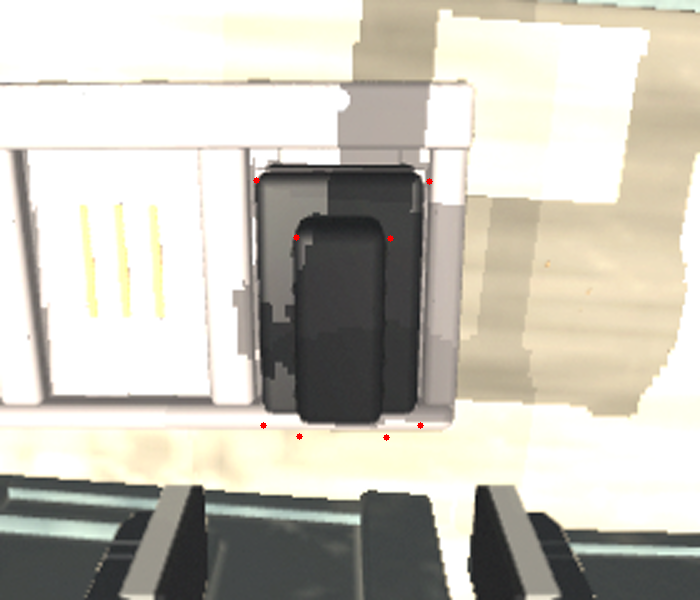

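The pack lies in bay 1 along its outline. It is about 3 mm toward the near wall (within the play), looks level, and its far end (row 412) is inside the stop. I'll press the far end of the rib with closed fingers: seated, the rib top should be at z≈0.068.

Emit:
drive_tool:
  rows:
    - [[-0.009,0,0.02],0]
    - [[0,0,0.03],0]
    - [[0,0,0.02],0]
    - [[0,0,0.006],0]
    - [[0,0,0],0]
    - [[0,0,0.002],0]
    - [[0,0,0.002],0]
    - [[0,0,0],0]
  jaw: 1

```text
t: 23.45
tool_pos: [0.4838, 0.0741, 0.1446]
tool_rot: [-0.09, 3.139, -0.0]
contact_force: [-0.4, -0.3, 0.1]
opening: -0.0002
grip_force: 0.0
```

Emit:
drive_tool:
  rows:
    - [[0,0,0.002],0]
    - [[0,0,0.002],0]
    - [[0,0,0],0]

```text
t: 23.75
tool_pos: [0.4838, 0.0741, 0.1406]
tool_rot: [-0.09, 3.139, 0.0]
contact_force: [0.2, 0.1, 2.6]
opening: 0.0003
grip_force: 1.4
```

Emit:
drive_tool:
  rows:
    - [[0,0,0.002],0]
    - [[0,0,0.001],0]
    - [[0,0,0],0]

```text
t: 24.05
tool_pos: [0.4846, 0.0742, 0.1407]
tool_rot: [-0.09, 3.139, -0.0]
contact_force: [-9.1, -0.5, 20.2]
opening: -0.0001
grip_force: 10.0
```

Emit:
drive_tool:
  rows:
    - [[0,0,-0.02],0]
    - [[0,0,-0.04],0]
    - [[0,0,-0.04],0]
    - [[0,0.04,-0.03],0]
    - [[0,0.042,0],0]
    - [[0,0.042,0],0]
    - [[0,0.042,0],0]
    - [[0,0.042,0],0]
    - [[0.01,0.042,0],0]
    - [[0.01,0.042,0],0]
  jaw: 0.2

```text
t: 25.05
tool_pos: [0.4461, 0.3661, 0.2666]
tool_rot: [0.09, -3.14, 0.0]
contact_force: [1.2, -0.2, -0.2]
opening: 0.0687
grip_force: 0.0
```

Emit:
drive_tool:
  rows:
    - [[0.015,0.042,0],0]
    - [[0.015,0.03,0],0]
    - [[0,0.015,0],0]
    - [[0,0,0],0]
    - [[0,0,0],0]

```text
t: 25.55
tool_pos: [0.4122, 0.4491, 0.2665]
tool_rot: [0.089, -3.14, 0.002]
contact_force: [0.4, -0.9, -0.9]
opening: 0.0682
grip_force: 0.0
```

```bash
python3 - <<'E'
from h import *
o=ctrl.get_obs();print(o['t'],o['tool_pos'])
a=get("wrist");np.savez("w12.npz",**{k:a[k] for k in("R","t","K","D","image")})
g=a["image"].max(2).astype(int)
def seg(zp,name):
    m=((g<70)*255).astype(np.uint8)
    c0=proj(a,[zp])[0];n,l,s,c=cv2.connectedComponentsWithStats(m)
    k=l[int(c0[1]),int(c0[0])];print(name,c0.round(),k,s[k])
    cnt=max(cv2.findContours((l==k).astype(np.uint8),0,2)[0],key=cv2.contourArea)
    r=cv2.minAreaRect(cnt);print(r,plane(a,cv2.boxPoints(r),.032)[:,:2].round(4).tolist())
seg((.452,.454,.045),"A")
b=np.array([.4517,.454]);th=.047;R=np.array([[np.cos(th),-np.sin(th)],[np.sin(th),np.cos(th)]])
P=[(-32,-26,32),(-32,26,32),(48,-26,32),(48,26,32),(-48,-20,7),(-48,20,7),(40,-13,58),(40,13,58)]
print(proj(a,[np.r_[b+R@(np.array(q[:2])/1e3),q[2]/1e3] for q in P]).round(1).tolist())
E
```

```text
25.55 [0.4122076  0.4490578  0.26654914]
A [319. 222.] 61 [ 292  177   57   87 4138]
((319.118408203125, 221.03594970703125), (52.822383880615234, 84.52552795410156), 5.572197437286377) [[0.5022, 0.4259], [0.4117, 0.4309], [0.4139, 0.4811], [0.5052, 0.4808]]
[[292.0, 185.5], [346.4, 186.0], [293.0, 259.6], [343.2, 260.0], [299.4, 163.3], [338.9, 163.7], [304.8, 265.9], [332.1, 266.1]]
```

```bash
python3 - <<'E'
from h import *
L=np.load("w12.npz");a={k:L[k] for k in L.files};g=a["image"].max(2).astype(int)
m=((g<70)*255).astype(np.uint8);l=cv2.connectedComponents(m)[1];k=l[222,319]
for r in range(177,265,6):
    c=np.where(l[r]==k)[0];print(r,c.min(),c.max(),end=' | ')
print()
for r in range(158,182,3): print(r,a["image"][r,285:355:5].max(1).tolist())
E
```

```text
177 300 303 | 183 298 346 | 189 296 348 | 195 296 348 | 201 295 347 | 207 295 346 | 213 294 346 | 219 294 345 | 225 294 344 | 231 293 343 | 237 293 342 | 243 292 341 | 249 292 341 | 255 293 340 | 261 305 329 | 
158 [184, 124, 122, 124, 120, 118, 117, 119, 106, 110, 110, 112, 127, 124]
161 [191, 127, 125, 127, 116, 112, 122, 124, 111, 117, 117, 116, 120, 134]
164 [198, 131, 129, 124, 105, 114, 106, 99, 73, 67, 78, 102, 122, 137]
167 [194, 125, 123, 119, 112, 118, 117, 117, 117, 104, 104, 106, 126, 126]
170 [188, 124, 123, 120, 116, 116, 116, 117, 117, 104, 105, 104, 121, 123]
173 [183, 121, 120, 121, 116, 114, 102, 104, 103, 114, 104, 105, 120, 117]
176 [184, 119, 116, 114, 102, 102, 103, 102, 103, 104, 104, 104, 111, 109]
179 [191, 123, 118, 14, 15, 15, 16, 54, 94, 97, 101, 104, 106, 104]
```

Pack 1 seated hard at 20 N. Pack A sits at about (0.450, 0.454), yaw about −2.5°. Gripping it.

Emit:
drive_tool:
  rows:
    - [[-0.03,0.001,0.02],0]
    - [[-0.03,0,0.03],0]
    - [[0,0,0.03],0.098]
    - [[0,0,0.03],0]
    - [[0,0,0.03],0]
    - [[0,0,0.012],0]
    - [[0,0,0.004],0]
    - [[0,0,0],0]
    - [[0,0,0],0]
  jaw: 0.3
  grip_force: 20

```text
t: 26.5
tool_pos: [0.4727, 0.4546, 0.1131]
tool_rot: [0.064, 3.138, 0.003]
contact_force: [-1.1, -0.5, 0.4]
opening: 0.0597
grip_force: 0.0
```

Emit:
drive_tool:
  rows:
    - [[0,0,0],0]
    - [[0,0,0],0]
    - [[0,0,0],0]
    - [[0,0,0],0]
    - [[0,0,0],0]
    - [[0,0,0],0]
    - [[0,0,0],0]
  jaw: 1

```text
t: 27.2
tool_pos: [0.4721, 0.4546, 0.1123]
tool_rot: [0.064, 3.14, 0.002]
contact_force: [-0.5, -0.8, 5.2]
opening: 0.0253
grip_force: 21.6
```

Emit:
drive_tool:
  rows:
    - [[0,0,-0.01],0]
    - [[0,0,-0.02],0]
    - [[0,0,-0.03],0]
    - [[0,0,-0.03],0]
    - [[0,0,0],0]
    - [[0,0,0],0]

```text
t: 27.8
tool_pos: [0.4713, 0.4538, 0.2002]
tool_rot: [-0.064, -3.141, 0.001]
contact_force: [-1.4, -1.3, -5.1]
opening: 0.0253
grip_force: 20.4
```

```bash
cat >> h.py <<'E'
def tongue(d):
    "rows of edges on the tongue's middle column strip"
    g=cv2.GaussianBlur(d["image"],(3,3),0).max(2).astype(int)
    return g
E
python3 - <<'E'
from h import *
o=ctrl.get_obs();print(o['t'],o['tool_pos'],o['opening'],o['contact_force'])
a=get("wrist");np.savez("w13.npz",**{k:a[k] for k in("R","t","K","D","image")})
g=a["image"].max(2)
for c in(290,300,315,330,340): print(c,[int(v) for v in g[90:160:2,c]])
print([(t,p) for t,p,_ in tilt_rows(a,o['tool_pos'],-.045,.022,ths=(0,5))])
E
```

```text
27.8 [0.47130453 0.45381078 0.20019338] 0.025276590443254057 [-1.40136816 -1.34466938 -5.06847084]
290 [129, 122, 121, 120, 119, 117, 116, 115, 116, 117, 112, 107, 106, 73, 169, 222, 222, 221, 221, 220, 219, 219, 218, 216, 215, 214, 212, 213, 211, 18, 17, 87, 19, 21, 29]
300 [134, 130, 128, 132, 133, 131, 127, 113, 113, 174, 178, 178, 170, 81, 172, 220, 220, 219, 219, 218, 217, 216, 215, 214, 213, 212, 211, 209, 204, 17, 17, 90, 18, 21, 30]
315 [116, 113, 116, 120, 194, 198, 202, 208, 135, 140, 145, 148, 144, 77, 189, 228, 227, 216, 215, 214, 212, 211, 211, 209, 207, 207, 206, 206, 197, 17, 17, 95, 18, 22, 29]
330 [205, 207, 202, 198, 204, 209, 217, 160, 147, 148, 150, 145, 141, 75, 188, 225, 224, 223, 223, 222, 221, 221, 220, 219, 219, 218, 217, 204, 110, 18, 18, 97, 18, 21, 30]
340 [203, 201, 209, 217, 216, 215, 219, 162, 147, 150, 153, 151, 148, 84, 187, 223, 222, 221, 221, 221, 220, 220, 220, 219, 218, 218, 217, 217, 123, 17, 19, 99, 19, 23, 30]
[(0, [316.7, 112.8]), (5, [316.6, 120.4])]
```

The pack is held level and square: tongue edge at row 117 on all columns, so the grip is at pack x≈+20. I'll carry it to the lip at bay 2 and tilt it there.

Emit:
drive_tool:
  rows:
    - [[0,0,-0.02],-0.098]
    - [[0.009,-0.038,0],0]
    - [[0.009,-0.038,0],0]
    - [[0.009,-0.038,0],0]
    - [[0.009,-0.038,0],0]
    - [[0.009,-0.038,0],0]
    - [[0.009,-0.038,0],0]
    - [[0.009,-0.038,0],0]
    - [[0.009,-0.038,0],0]
    - [[0.009,-0.038,0],0]

```text
t: 28.85
tool_pos: [0.4083, 0.1065, 0.2179]
tool_rot: [0.09, -3.135, 0.001]
contact_force: [1.7, -0.0, -3.7]
opening: 0.0257
grip_force: 20.8
```

Emit:
drive_tool:
  rows:
    - [[0.008,-0.038,0],0]
    - [[0.008,-0.038,0],0]
    - [[0.008,-0.037,0],0]
    - [[0,0,0.03],0]
    - [[0,0,0.03],0]
    - [[0,0,0.01],0]
    - [[0,0,0.003],0]
    - [[0,0,0],0]
    - [[0,0,0],0]

```text
t: 29.75
tool_pos: [0.3936, -0.0061, 0.1491]
tool_rot: [-0.091, 3.138, -0.001]
contact_force: [0.3, -0.1, -2.7]
opening: 0.0253
grip_force: 20.9
```

Emit:
drive_tool:
  rows:
    - [[0.003,0,0.003],0]
    - [[0,0,0.003],0]
    - [[0,0,0.002],0]
    - [[0.002,0,0.002],0]
    - [[0.002,0,0.0015],0]
    - [[0.002,0,0.0015],0]
    - [[0.002,0,0.0015],0]
    - [[0.002,0,0.0015],0]
    - [[0,0,0],0]

```text
t: 30.65
tool_pos: [0.3836, -0.0071, 0.1378]
tool_rot: [-0.09, 3.131, -0.0]
contact_force: [-4.9, 4.1, 19.7]
opening: 0.0258
grip_force: 25.4
```

Emit:
drive_tool:
  rows:
    - [[0.002,0,0.0015],0]
    - [[0.002,0,0.0015],0]
    - [[0.002,0,0.0015],0]
    - [[0.002,0,0.0015],0]
    - [[0.002,0,0.0015],0]
    - [[0,0,0],0]

```text
t: 31.25
tool_pos: [0.3723, -0.0077, 0.1286]
tool_rot: [-0.09, 3.135, -0.0]
contact_force: [-4.6, 2.6, 14.7]
opening: 0.0254
grip_force: 28.6
```

Emit:
drive_tool:
  rows:
    - [[0,0,-0.03],0]
    - [[0,0,-0.03],0]
    - [[0,0,0],0]
    - [[0,0,0],0]

```text
t: 31.65
tool_pos: [0.37, -0.0076, 0.1843]
tool_rot: [-0.09, 3.139, -0.001]
contact_force: [-0.8, 0.3, -4.3]
opening: 0.0256
grip_force: 26.0
```

```bash
cat > tilt.py <<'E'
from h import *
import sys
gx=float(sys.argv[1]);H=float(sys.argv[2])
o=ctrl.get_obs();print(o['t'],o['tool_pos'],o['contact_force'].round(1))
a=get("wrist");np.savez("wt.npz",**{k:a[k] for k in("R","t","K","D","image")})
g=a["image"].max(2)
for c in(300,316,332): print(c,[int(v) for v in g[100:176:2,c]])
print([(t,p[1],X) for t,p,X in tilt_rows(a,o['tool_pos'],.054,gx,H=H,ths=(0,5,10,15,20))])
E
python3 tilt.py .020 .112
```

```text
31.65 [ 0.37000688 -0.0075588   0.18433513] [-0.8  0.3 -4.3]
300 [160, 162, 161, 161, 161, 157, 150, 128, 114, 143, 60, 56, 56, 57, 58, 58, 58, 58, 57, 57, 58, 57, 57, 56, 70, 172, 196, 211, 212, 213, 214, 139, 141, 140, 126, 120, 24, 30]
316 [167, 168, 168, 172, 174, 164, 161, 158, 158, 146, 135, 130, 122, 123, 126, 121, 122, 150, 155, 91, 104, 104, 110, 107, 109, 126, 138, 138, 140, 140, 139, 141, 142, 142, 126, 119, 24, 30]
332 [167, 162, 161, 157, 156, 160, 159, 160, 157, 161, 166, 164, 159, 164, 156, 153, 154, 160, 165, 51, 122, 116, 125, 109, 112, 127, 138, 140, 140, 140, 140, 142, 142, 126, 126, 120, 25, 31]
[(0, 116.3, [0.3021, -0.0112, 0.0793]), (5, 124.0, [0.3066, -0.011, 0.0736]), (10, 132.2, [0.3116, -0.0107, 0.0683]), (15, 140.7, [0.3171, -0.0104, 0.0634]), (20, 149.5, [0.3229, -0.0101, 0.059])]
```

The tilt is about 20° (tongue edge at row ~149). I'll move over bay 2 with the tip just past the lip edge, then lower.

Emit:
drive_tool:
  rows:
    - [[-0.025,0,0],0]
    - [[-0.025,0,0],0]
    - [[-0.025,0,0],0]
    - [[-0.026,0,0],0]
    - [[0,0,0.01],0]
    - [[0,0,0.005],0]
    - [[0,0,0],0]
    - [[0,0,0],0]

```text
t: 32.5
tool_pos: [0.4693, -0.0017, 0.1681]
tool_rot: [0.089, -3.138, -0.001]
contact_force: [0.2, -0.3, -3.4]
opening: 0.0254
grip_force: 25.9
```

```bash
python3 tilt.py .020 .112; python3 - <<'E'
from h import *
L=np.load("wt.npz");a={k:L[k] for k in L.files}
print("lip",proj(a,[(.4205,-.003,.029),(.4205,-.03,.029),(.4205,.025,.029)]).round(1).tolist())
g=a["image"].max(2)
for c in(265,275,290,345,355): print(c,[int(v) for v in g[100:176:2,c]])
print("row160",[int(v) for v in g[160,230:400:3]]); print("row190",[int(v) for v in g[190,230:400:3]])
E
```

```text
32.5 [ 0.46933783 -0.00165458  0.16813803] [ 0.2 -0.3 -3.4]
300 [222, 220, 224, 227, 130, 87, 179, 230, 240, 228, 212, 226, 211, 209, 209, 210, 210, 211, 210, 210, 208, 158, 140, 125, 124, 174, 215, 216, 217, 218, 219, 211, 144, 128, 129, 126, 24, 29]
316 [220, 216, 220, 224, 145, 86, 193, 229, 252, 252, 252, 254, 209, 125, 125, 125, 125, 125, 125, 125, 123, 108, 125, 125, 123, 111, 128, 142, 142, 144, 144, 143, 145, 143, 129, 126, 24, 30]
332 [135, 132, 131, 133, 102, 83, 114, 125, 125, 125, 126, 126, 125, 125, 125, 125, 125, 126, 125, 125, 123, 108, 125, 125, 123, 110, 127, 128, 128, 143, 143, 145, 145, 146, 130, 125, 25, 31]
[(0, 117.0, [0.4014, -0.0053, 0.0631]), (5, 124.7, [0.406, -0.0051, 0.0574]), (10, 132.8, [0.411, -0.0048, 0.0521]), (15, 141.3, [0.4164, -0.0045, 0.0472]), (20, 150.1, [0.4223, -0.0042, 0.0428])]
lip [[318.2, 143.4], [275.3, 141.0], [362.5, 146.0]]
265 [230, 231, 233, 236, 169, 93, 227, 238, 239, 226, 225, 236, 224, 224, 223, 223, 223, 223, 223, 223, 221, 168, 200, 202, 204, 206, 207, 199, 201, 204, 204, 207, 209, 211, 214, 215, 217, 218]
275 [233, 233, 231, 
[... 589 characters left out ...]
 113, 124, 125, 125, 125, 125, 124, 125, 125, 125, 125, 126, 125, 125, 207, 166, 206, 201, 126, 127, 126, 126, 128, 142, 142, 140, 126, 126, 127, 122, 24, 31]
row160 [220, 220, 220, 220, 220, 166, 232, 237, 238, 240, 241, 243, 173, 83, 205, 206, 205, 206, 204, 203, 204, 204, 219, 219, 219, 145, 143, 143, 143, 143, 143, 143, 143, 144, 143, 143, 143, 143, 143, 145, 127, 141, 140, 107, 143, 148, 131, 130, 131, 130, 115, 126, 91, 21, 155, 25, 39]
row190 [219, 219, 219, 219, 219, 219, 189, 232, 233, 233, 225, 228, 55, 48, 65, 65, 38, 42, 41, 44, 42, 39, 38, 38, 38, 38, 37, 37, 39, 38, 38, 38, 38, 38, 38, 38, 39, 38, 44, 44, 45, 44, 44, 45, 37, 34, 146, 145, 145, 136, 141, 136, 22, 80, 21, 28, 39]
```

Emit:
drive_tool:
  rows:
    - [[-0.003,0,0],0]
    - [[0,0,0.007],0]
    - [[0,0,0.007],0]
    - [[0,0,0.005],0]
    - [[0,0,0.003],0]
    - [[0,0,0],0]
    - [[0,0,0],0]

```text
t: 33.25
tool_pos: [0.4737, -0.0016, 0.1473]
tool_rot: [0.09, -3.14, -0.0]
contact_force: [-0.4, 0.5, -3.7]
opening: 0.0258
grip_force: 26.0
```

Emit:
drive_tool:
  rows:
    - [[0.003,0,0],0]
    - [[0.003,0,0],0]
    - [[0.003,0,0],0]
    - [[0.002,0,0.001],0]
    - [[0,0,0],0]

```text
t: 33.75
tool_pos: [0.4651, -0.0023, 0.1489]
tool_rot: [-0.089, 3.132, -0.001]
contact_force: [5.7, 1.3, -1.8]
opening: 0.0257
grip_force: 26.3
```

The tip is ~1 mm too high and is touching the lip's face. Back off, lower, slide again.

Emit:
drive_tool:
  rows:
    - [[-0.004,0,0],0]
    - [[-0.002,0,0.002],0]
    - [[0,0,0.002],0]
    - [[0,0,0.002],0]
    - [[0,0,0],0]
    - [[0,0,0],0]

```text
t: 34.35
tool_pos: [0.4683, -0.0018, 0.14]
tool_rot: [0.09, -3.139, -0.0]
contact_force: [-0.5, 0.7, -3.0]
opening: 0.0254
grip_force: 26.0
```

Emit:
drive_tool:
  rows:
    - [[0.003,0,0],0]
    - [[0.003,0,0],0]
    - [[0.003,0,0],0]
    - [[0,0,0],0]
    - [[0,0,0],0]

```text
t: 34.85
tool_pos: [0.4596, -0.0024, 0.1405]
tool_rot: [-0.09, 3.14, -0.0]
contact_force: [0.0, -0.1, -4.5]
opening: 0.0255
grip_force: 26.0
```

Tongue is 7 mm under the lip with no load. Swinging down, biased toward the near wall.

Emit:
drive_tool:
  rows:
    - [[-0.003,0,0.002],0]
    - [[-0.003,0,0.002],0]
    - [[-0.003,0,0.002],0]
    - [[-0.003,0,0.003],0]
    - [[-0.002,0,0.002],0]
    - [[-0.002,0,0.003],0]
    - [[0,0,0],0]

```text
t: 35.55
tool_pos: [0.4772, -0.0015, 0.1273]
tool_rot: [-0.089, 3.137, -0.0]
contact_force: [3.5, 1.2, 2.7]
opening: 0.0252
grip_force: 26.5
```

Emit:
drive_tool:
  rows:
    - [[-0.001,0,0.002],0]
    - [[-0.001,0,0.002],0]
    - [[-0.001,0,0.002],0]
    - [[0,0,0],0]

```text
t: 35.95
tool_pos: [0.4806, -0.0014, 0.1231]
tool_rot: [-0.089, 3.136, -0.0]
contact_force: [0.1, 2.2, 12.6]
opening: 0.0256
grip_force: 28.0
```

Emit:
drive_tool:
  rows:
    - [[0.001,0,0.002],0]
    - [[0,0,0.001],0]
    - [[0,0,0],0]

```text
t: 36.25
tool_pos: [0.4807, -0.0014, 0.1228]
tool_rot: [-0.089, 3.134, -0.0]
contact_force: [-6.3, 3.3, 26.8]
opening: 0.0255
grip_force: 29.8
```

Emit:
drive_tool:
  rows:
    - [[0,0,0],0]
    - [[0,0,0],0]
    - [[0,0,0],0]
    - [[0,0,-0.02],0]
    - [[0,0,-0.03],0]
    - [[-0.008,0,-0.02],0]
    - [[0,0,0],0]
    - [[0,0,0],0]
  jaw: 0.4

```text
t: 37.05
tool_pos: [0.4851, -0.0009, 0.1864]
tool_rot: [0.09, -3.139, -0.0]
contact_force: [-0.6, 0.2, -0.5]
opening: 0.051
grip_force: 0.0
```

```bash
python3 - <<'E'
from h import *
o=ctrl.get_obs();print(o['t'],o['tool_pos'])
a=get("wrist");np.savez("w14.npz",**{k:a[k] for k in("R","t","K","D","image")})
g=a["image"].max(2)
for c in(285,315): print(c,[(r,int(g[r,c])) for r in range(100,310,3)])
b=np.array([.4606,-.0025]);th=.054;R=np.array([[np.cos(th),-np.sin(th)],[np.sin(th),np.cos(th)]])
P=[(-40.5,-20,19),(-32,-20,32),(48,-20,32),(-40.5,0,19),(-32,0,32),(-20,0,58),(40,0,58)]
print(proj(a,[np.r_[b+R@(np.array(q[:2])/1e3),(q[2]+10)/1e3] for q in P]).round(1).tolist())
E
```

```text
37.05 [ 0.48508915 -0.00089496  0.18638103]
285 [(100, 216), (103, 216), (106, 216), (109, 216), (112, 212), (115, 203), (118, 208), (121, 207), (124, 208), (127, 112), (130, 124), (133, 33), (136, 66), (139, 104), (142, 101), (145, 100), (148, 99), (151, 98), (154, 98), (157, 97), (160, 95), (163, 93), (166, 92), (169, 92), (172, 91), (175, 90), (178, 88), (181, 87), (184, 84), (187, 84), (190, 83), (193, 83), (196, 85), (199, 40), (202, 40), (205, 40), (208, 35), (211, 34), (214, 35), (217, 35), (220, 35), (223, 35), (226, 34), (229, 43), (232, 65), (235, 64), (238, 63), (241, 52), (244, 196), (247, 202), (250, 200), (253, 201), (256, 211), (259, 217), (262, 215), (265, 182), (268, 51), (271, 54), (274, 163), (277, 82), (280, 51), (283, 53), (286, 113), (289, 163), (292, 175), (295, 56), (298, 47), (301, 50), (304, 50), (307, 50)]
315 [(100, 215), (103, 214), (106, 214), (109, 213), (112, 211), (115, 236), (118, 238), (121, 237), (124, 237), (127, 236), (130, 75), (133, 27), (136, 34), (139, 39), (142, 39), (145, 44), (148, 45), (151, 44), (154, 22), (157, 23), (160, 28), (163, 35), (166, 43), (169, 43), (172, 42), (175, 43), (178, 42), (181, 43), (184, 42), (187, 43), (190, 42), (193, 42), (196, 41), (199, 40), (202, 41), (205, 37), (208, 36), (211, 36), (214, 36), (217, 36), (220, 36), (223, 37), (226, 35), (229, 35), (232, 35), (235, 35), (238, 34), (241, 33), (244, 35), (247, 33), (250, 144), (253, 173), (256, 174), (259, 177), (262, 179), (265, 184), (268, 179), (271, 53), (274, 75), (277, 141), (280, 59), (283, 50), (286, 53), (289, 141), (292, 163), (295, 150), (298, 53), (301, 50), (304, 49), (307, 50)]
[[285.8, 114.4], [284.4, 129.7], [287.5, 243.3], [315.9, 114.4], [315.9, 129.8], [315.9, 156.6], [315.6, 250.4]]
```

Emit:
drive_tool:
  rows:
    - [[-0.005,0,0.01],0]
    - [[0,0,0.02],0]
    - [[0,0,0.009],0]
    - [[0,0,0],0]
    - [[0,0,0.002],0]
    - [[0,0,0.002],0]
    - [[0,0,0],0]
  jaw: 1

```text
t: 37.8
tool_pos: [0.4909, -0.0006, 0.1448]
tool_rot: [-0.09, 3.14, -0.0]
contact_force: [0.4, -0.6, 0.5]
opening: -0.0002
grip_force: 0.0
```

Emit:
drive_tool:
  rows:
    - [[0,0,0.002],0]
    - [[0,0,0.002],0]
    - [[0,0,0.001],0]
    - [[0,0,0],0]

```text
t: 38.2
tool_pos: [0.491, -0.0006, 0.1406]
tool_rot: [-0.09, 3.14, -0.0]
contact_force: [-3.0, 0.0, 6.0]
opening: 0.0003
grip_force: 3.2
```

Pack 2 is also seated (contact again at 0.1406). Next stop is above the smallest key; there I'll check the whole scene with the last picture.

Emit:
drive_tool:
  rows:
    - [[0,0,-0.03],0]
    - [[0,0,-0.03],0]
    - [[0.009,-0.036,0],0]
    - [[0.009,-0.036,0],0]
    - [[0.009,-0.036,0],0]
    - [[0.0085,-0.0365,0],0]
    - [[0,0,0],0]
    - [[0,0,0],0]

```text
t: 39.0
tool_pos: [0.4633, -0.1474, 0.1994]
tool_rot: [-0.087, 3.14, 0.001]
contact_force: [-0.4, 0.6, -0.3]
opening: 0.0004
grip_force: 0.0
```

```bash
python3 - <<'E'
from h import *
o=ctrl.get_obs();print(o['t'],o['tool_pos'])
a=get("wrist");t=get("top");s=get("side");np.savez("w15.npz",**{k:a[k] for k in("R","t","K","D","image")})
T=cv2.resize(t["image"][150:250,70:490+80],None,fx=1.6,fy=1.6,interpolation=cv2.INTER_CUBIC)
S=cv2.resize(s["image"][130:350,270:400],(240,400))
W=cv2.resize(a["image"],(560,350))
cv2.imwrite("pics/all.png",np.vstack([T[:,:800],np.hstack([W,cv2.resize(S,(240,350))])]))
print(proj(a,[(.4634,-.1477,.048),(.4254,-.1497,.05),(.5013,-.1456,.05)]).round())
E
```

```text
39.0 [ 0.46328925 -0.14736671  0.19938618]
[[315. 209.]
 [316. 157.]
 [315. 258.]]
```

View pics/all.png

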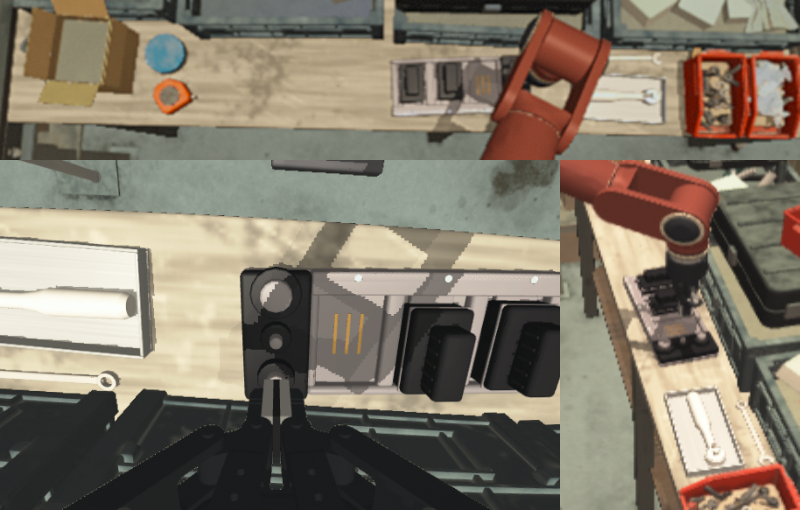

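The ratchet is in the tray, both packs sit in bays 1 and 2, and no pack is left on the bench. The small key is at wrist pixel (315,207) against a predicted (315,209). Pressing it.

Emit:
drive_tool:
  rows:
    - [[0.001,0,0.03],0]
    - [[0,0,0.03],0]
    - [[0,0,0.01],0]
    - [[0,0,0.003],0]
    - [[0,0,0.003],0]
    - [[0,0,0.003],0]
    - [[0,0,0],0]

```text
t: 39.85
tool_pos: [0.4634, -0.1471, 0.1217]
tool_rot: [-0.09, 3.138, -0.001]
contact_force: [-0.4, 1.7, 3.4]
opening: 0.0001
grip_force: 1.5
```

Emit:
drive_tool:
  rows:
    - [[0,0,0.002],0]
    - [[0,0,0.001],0]
    - [[0,0,0],0]

```text
t: 40.15
tool_pos: [0.4634, -0.1472, 0.1186]
tool_rot: [-0.089, 3.138, -0.001]
contact_force: [1.0, 2.9, 4.9]
opening: 0.0006
grip_force: 2.8
```

Force is still rising, so I'll press until it bottoms.

Emit:
drive_tool:
  rows:
    - [[0,0,0.002],0]
    - [[0,0,0.002],0]
    - [[0,0,0.001],0]
    - [[0,0,0],0]
    - [[0,0,0],0]
    - [[0,0,0],0]

```text
t: 40.75
tool_pos: [0.464, -0.1474, 0.1179]
tool_rot: [-0.09, 3.14, 0.0]
contact_force: [-13.1, 8.8, 33.8]
opening: -0.0004
grip_force: 17.0
```

Bottomed at 34 N. On to the middle key.

Emit:
drive_tool:
  rows:
    - [[0,0,-0.01],0]
    - [[0,0,-0.025],0]
    - [[-0.019,0,0],0]
    - [[-0.0185,0,0],0]
    - [[0,0,0],0]
    - [[0,0,0.02],0]
    - [[0,0,0.006],0]
    - [[0,0,0],0]

```text
t: 41.55
tool_pos: [0.4987, -0.1447, 0.1205]
tool_rot: [0.09, -3.137, -0.001]
contact_force: [-2.7, 2.1, 3.2]
opening: -0.0002
grip_force: 1.8
```

Emit:
drive_tool:
  rows:
    - [[0,0,0.002],0]
    - [[0,0,0.002],0]
    - [[0,0,0.001],0]
    - [[0,0,0],0]

```text
t: 41.95
tool_pos: [0.4997, -0.1449, 0.1185]
tool_rot: [0.09, -3.138, -0.0]
contact_force: [-8.3, 3.0, 13.9]
opening: 0.0001
grip_force: 7.4
```

Emit:
drive_tool:
  rows:
    - [[0,0,0.002],0]
    - [[0,0,0],0]
    - [[0,0,0],0]

```text
t: 42.25
tool_pos: [0.4999, -0.145, 0.1183]
tool_rot: [0.091, -3.137, -0.001]
contact_force: [-12.8, 4.9, 26.4]
opening: 0.0
grip_force: 12.8
```

Emit:
drive_tool:
  rows:
    - [[0,0,-0.015],0]
    - [[0,0,-0.025],0]
    - [[0.025,0,0],0]
    - [[0.025,0,0],0]
    - [[0.025,0,0],0]
    - [[0,0,0],0]
    - [[0,0,0.022],0]
    - [[0,0,0.008],0]
    - [[0,0,0],0]

```text
t: 43.15
tool_pos: [0.4247, -0.1488, 0.1235]
tool_rot: [0.09, -3.138, -0.002]
contact_force: [-1.4, -0.8, 1.8]
opening: 0.0
grip_force: 1.0
```

Emit:
drive_tool:
  rows:
    - [[0,0,0.002],0]
    - [[0,0,0.002],0]
    - [[0,0,0.002],0]
    - [[0,0,0],0]

```text
t: 43.55
tool_pos: [0.4255, -0.1492, 0.1189]
tool_rot: [-0.09, 3.139, -0.0]
contact_force: [0.2, 1.7, 4.9]
opening: -0.0
grip_force: 2.3
```

Emit:
drive_tool:
  rows:
    - [[0,0,0.002],0]
    - [[0,0,0.002],0]
    - [[0,0,0],0]
    - [[0,0,0],0]
    - [[0,0,0],0]

```text
t: 44.05
tool_pos: [0.4259, -0.1494, 0.1182]
tool_rot: [0.09, -3.139, -0.001]
contact_force: [-12.3, 5.7, 26.8]
opening: -0.0004
grip_force: 13.3
```

Emit:
drive_tool:
  rows:
    - [[0,0,-0.015],0]
    - [[0,0,-0.04],0]
    - [[0,0,-0.04],0]
    - [[0,0,-0.04],0]
    - [[0,0,0],0]
    - [[0,0,0],0]
    - [[0,0,0],0]
    - [[0,0,0],0]
    - [[0,0,0],0]

```text
t: 44.95
tool_pos: [0.4244, -0.1488, 0.2477]
tool_rot: [0.09, -3.138, -0.002]
contact_force: [-0.3, 0.3, -0.0]
opening: 0.0001
grip_force: 0.0
```

```bash
python3 - <<'E'
from h import *
o=ctrl.get_obs();print(o['t'],o['tool_pos'],o['contact_force'])
print(ctrl.finish_job())
E
```

```text
44.95 [ 0.42443153 -0.14881141  0.24770851] [-0.25609023  0.3106138  -0.00690445]
the job is handed in; nothing more can be done
None
```

The job is handed in at 45 s, with no verdict returned: the ratchet is in the tray, both packs found on the bench are seated in bays 1 and 2, and the keys were each pressed fully in, in the order small, middle, large.

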